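Charge the bench ball mill and latch its hatch

TASK

Charge the ball mill: drop every steel grinding cylinder from the tray into the drum through the open hatch on top, leaving the flat round tin in the tray and everything else on the bench alone. Then swing the hatch shut, put the latch's wire loop over and behind the keeper on the hatch, and snap the lever right down so that the loop is drawn tight and the hatch stays locked.

Things in the scene. Friction and masses are not known exactly. Their poses are not given: they have to be found in the camera images.
- mill: Bench ball mill, fixed: steel drum, 150 mm diameter, 250 mm long, axis 115 mm above the bench, between bearing stands; blue motor on its -y side (to y -0.185, 120 mm high), grey belt guard at the +x end (to 0.186). Origin on the bench under the drum's middle; x along the drum from latch lever to hatch hinge. Only the open hatch, its knob and the latch rise above 200 mm.
- mouth (a point): Centre of the rectangular filling mouth on top of the drum, level with its rim, 193 mm above the bench. Clear opening 86 mm along mill x, 80 mm along mill y. The empty drum below is about 148 mm deep. The open hatch stands at its +x side.
- hatch (a joint): Angle of the hatch, a flat steel lid 118 x 96 x 6 mm: 0 = shut on the mouth, grows as it opens (1.57 upright; stops at 2.0, leaning away from the mouth). Stiff hinge: it stays where it is left and takes about 8 N at the knob to move.
- hatch_hinge (a point): Middle of the hatch's hinge, at mill x = 0.112, 194 mm above the bench; the hinge axis is mill y. Shut, the hatch reaches 122 mm from here towards mill -x and its upper face is 6 mm above this point.
- knob (a point): Grip point inside the hatch's black round knob: 70 mm from the hinge along the hatch and 26 mm out square to it (20 mm off its upper face; 26 mm above the hinge when shut). The knob is 23 mm in diameter and stands 35 mm off the upper face.
- keeper (a point): Where the loop's end bar must rest: on the hatch, just behind (mill +x of) the keeper, a dark steel strip 18 mm wide, 13 mm high, its top 11 mm above this point and leaning out just over it. A bar lowered straight down 7 mm or more to mill +x of here clears it. Moves with the hatch; when shut, its axes are the mill's and it lies 50 mm to mill +x of the lever's pivot, 13 mm lower.
- lever (a joint): Angle of the latch lever: 0 = snapped right down, level, pointing to mill -x; grows as it swings up (1.57 upright) and over towards the hatch, to 2.25. Light friction (about 1 N at the tip): it sags slowly by its own weight. With the loop hooked it needs up to 5 N at 40 mm from the pivot until dead centre at about 0.7, then snaps down by itself.
- lever_pivot (a point): The lever's pivot, on a flat saddle on the drum at mill x = -0.045, 216 mm above the bench (16 mm above the saddle); its axis is mill y.
- lever_tip (a point): End of the lever's handle, 50 mm from the pivot. The handle is a steel plate 26 mm wide (along mill y), 5 mm thick, from 12 to 52 mm from the pivot, with a rolled end 10 mm thick.
- loop_bar (a point): Middle of the end bar (50 mm long, 6 mm thick, along mill y, its ends jut out) of the latch's wire loop, whose two 5 mm side wires are 33 mm apart and straddle the lever. The loop hinges on the lever 20 mm from the pivot (25 degrees below the handle's line when down), 66 mm from the bar. It swings freely, falls by its weight, folds back to 15 degrees short of the handle, and pulls the lever along.
- tray: Flat stainless tray 225 x 285 mm, fixed, floor 3 mm above the bench, rim 14 mm high; origin on the bench under its centre, x along the short side.
- tin: Bystander in the tray: round flat aluminium sample tin with lid, 51 mm across, 24 mm high; origin under its centre.
- cyl1: Steel grinding cylinder, 32 mm in diameter, 34 mm long, 210 g; stands on the tray at the start. Origin at the centre of one end face, its axis is z, the middle is 17 mm along it. May be absent (None).
- cyl2: Steel grinding cylinder, 32 mm in diameter, 34 mm long, 210 g; stands on the tray at the start. Origin at the centre of one end face, its axis is z, the middle is 17 mm along it. May be absent (None).
- cyl3: Steel grinding cylinder, 32 mm in diameter, 34 mm long, 210 g; stands on the tray at the start. Origin at the centre of one end face, its axis is z, the middle is 17 mm along it. May be absent (None).
- cyl4: Steel grinding cylinder, 32 mm in diameter, 34 mm long, 210 g; stands on the tray at the start. Origin at the centre of one end face, its axis is z, the middle is 17 mm along it. May be absent (None).
- cyl5: Steel grinding cylinder, 32 mm in diameter, 34 mm long, 210 g; stands on the tray at the start. Origin at the centre of one end face, its axis is z, the middle is 17 mm along it. May be absent (None).
- weight1: Bystander: brass 500 g check weight with a knob, 38 mm across; origin under its centre.
Mind the look-alikes: they are no part of the job. Leave any white look-alike of the cyl1 alone.

How it is judged:
By the outcome, as a careful person would: the job done as asked, in the order asked, and still so for the second after the job is handed in, with the robot touching nothing.
Of cyl1, cyl2, cyl3, cyl4, cyl5 only 3 to 5 are there at a start; the rules pass over those that are not, and their reading is None.
At some moment in a run one of cyl1, cyl2, cyl3, cyl4, cyl5 may be knocked a few centimetres aside while the robot is not near it.
Once in a run the grip may slacken for a moment while it holds something.
It also fails if it takes over 210 s, if anything falls off the work surface, if the arm or the gripper's body presses on something with over 40 N, if the wrist force passes 120 N, or if a joint passes its speed limit or range.

ROBOT

A 6-joint arm with a two-finger parallel gripper is mounted at the origin on the work surface. World frame = base frame: x ahead of the robot, y to its left, z up, the work surface at z = 0. Lengths are in m, angles in rad, forces in N, time in s.
With the tool pointing down it reaches from about 0.325 to 0.775 m from the base axis. Payload 9.3 kg.
Tool frame: the origin (TCP) lies at the very end of the fingers, on their centre line; the grasp point (between the pads) lies 19 mm behind it (tcp_to_grasp is the distance from the TCP to the grasp point, in m); z points along the fingers, y is the direction in which the jaws open and shut (so a half turn about z gives the same grasp; the last joint's range is limited). The gripper opens to 85 mm and grips with 20 to 120 N. Pads are 22 mm wide; open, the fingers measure 114 mm over their backs; the gripper's body (76 mm by 85 mm) begins 54 mm behind the grasp point. The pads swing forward as they close: fully open they stand 13 mm farther back than shut.
Start: joints at [1.19, 0.259, 0.021, 1.334, 0, 1.418], TCP at [0.124, 0.536, 0.231] pointing down, gripper open.
Joint ranges: [-3.04, 3.04], [-0.91, 1.82], [-1.04, 1.36], [-1.92, 1.95], [-1.52, 1.45], [-3.14, 3.14]. Speed limits (rad/s): [2.22, 2.22, 2.79, 3.14, 3.14, 3.14].

INTERFACE

Orientations are given as [roll, pitch, yaw] about the fixed x, y, z axes, in that order (R = Rz(yaw) Ry(pitch) Rx(roll)).
In Python, from rig import read_state, snapshot, get_calibration, sign_off, tcp_to_grasp gives the robot as it stands.
- The arm moves only by the tool play_rows, never from a script. Its argument "deltas" is a list of rows, each a list of 6 numbers: the shift along the tool's x, y, z in mm, then the turn, a rotation vector about the tool's x, y, z in rad. A call has 1 to 8 rows; each row shifts and turns the commanded pose from where the row before left it, along the tool's axes as they then stand; what a row does not reach is not made up. A row lasts 1/12 s, in which the tool goes at most 41.7 mm and 7.16 degrees, less where a joint would pass 70% of its speed; a pose out of reach is approached as far as the arm can. A call with a gripper value outside its range is refused whole. "claw" is the finger opening in mm, from 0 to 85.4, set as the call begins (left out, the last holds). The fingers move at their own pace and stop on an object; "grip_force" is the grip in N (left out, the last holds). Time passes only in rows, so rows that do not move let the fingers close. It gives the time, the measured TCP pose, the force and the opening at its end, in the units of the state.
- read_state(): the state, without advancing time (a new reading comes with each control period).
- snapshot(name): name is "scene" or "top" or "wrist"; returns the picture (420x560x3 uint8, red, green, blue); there is no depth.
- get_calibration(name): a dict with "intrinsics" (3x3 intrinsics, pixels), "D" ([k1, k2, p1, p2, k3] as OpenCV has them; the pictures are not rectified), "world_to_cam" (4x4, takes a point from world to camera coordinates); the wrist camera has in their place "mount" (4x4, takes a point from camera to tool coordinates, whose origin is the TCP and whose axes are the flange's). Camera axes: x right, y down, z forward; pixel columns grow to the right and rows downward; lengths in m; the calibration is good to about 2 mm. A picture is of the moment at which its call begins: read the wrist's pose just before it. get_calibration takes no time and is no camera call.
- sign_off(): hands the job in, once; it reports no verdict.
The state is a dict: "t": time; "qpos": joint angles; "qvel": joint speeds; "effort": joint torques, N m; "ee_pos": TCP position; "eef_rot": TCP orientation; "wrist_force": force on the tool from outside, world axes, zero at the start; "wrist_torque": the same for the moment, N m; "finger_gap": finger opening in m.
Only numpy, scipy, OpenCV 4.12 (cv2) and the standard library are available. Lean on these libraries where they do the work, as an engineer would, in place of code of your own. Each camera call takes 0.05 s, during which the arm holds its last target. There are 200 camera calls.

## Working session

There is one attempt and no reset: what is moved stays moved. The work goes in short steps, Python scripts to look and compute and a tool call to move; the robot and the scene stay as the last step left them, time stands still between calls to the robot, and variables do not carry over. Pictures are saved under pics/ and viewed, about 12 in all and at most 16, crops included, and the job is handed in when it is done.

Besides the shell and the picture viewer there is one more tool, called after "Emit:" by a JSON object that holds its "name" and its "arguments", one argument or row to a line. play_rows: Moves the arm, as the interface text tells. Its arguments: {"type":"object","properties":{"deltas":{"type":"array"},"claw":{"type":"number"},"grip_force":{"type":"number"}},"required":["deltas"]}

```bash
ls; mkdir -p pics; cat > h.py <<'E'
import numpy as np,cv2
from rig import *
from scipy.spatial.transform import Rotation as R
def save(n,f): 
    im=snapshot(n); cv2.imwrite('pics/'+f,im[:,:,::-1]); return im
def cam(n,st=None):
    c=get_calibration(n); K=np.array(c['intrinsics']);D=np.array(c['D'])
    if 'world_to_cam' in c: T=np.linalg.inv(np.array(c['world_to_cam']))
    else:
        st=st or read_state(); T=np.eye(4);T[:3,:3]=R.from_euler('xyz',st['eef_rot']).as_matrix();T[:3,3]=st['ee_pos'];T=T@np.array(c['mount'])
    return K,D,T
def ray(C,px):
    K,D,T=C; p=cv2.undistortPoints(np.array(px,float).reshape(-1,1,2),K,D).reshape(-1,2)
    d=np.c_[p,np.ones(len(p))]@T[:3,:3].T; return T[:3,3],d
def plane(C,px,z):
    o,d=ray(C,px); return o+d*((z-o[2])/d[:,2])[:,None]
def tri(C1,p1,C2,p2):
    o1,d1=ray(C1,[p1]);o2,d2=ray(C2,[p2]);d1=d1[0];d2=d2[0]
    s=np.linalg.lstsq(np.c_[d1,-d2],o2-o1,rcond=None)[0]
    a=o1+s[0]*d1;b=o2+s[1]*d2; return (a+b)/2,np.linalg.norm(a-b)
def proj(C,P):
    K,D,T=C;Ti=np.linalg.inv(T);return cv2.projectPoints(np.array(P,float).reshape(-1,1,3),cv2.Rodrigues(Ti[:3,:3])[0],Ti[:3,3],K,D)[0].reshape(-1,2)
E
python3 - <<'E'
from h import *
a=save('scene','s0.png');b=save('top','t0.png')
print(read_state(), tcp_to_grasp)
for n in('scene','top'): print(n,cam(n)[2].round(3).tolist(),cam(n)[0].round(0).tolist())
print(get_calibration('wrist'))
E
```

```text
pics
{'t': 0.1, 'qpos': array([ 1.19038297e+00,  2.59138717e-01,  2.08529088e-02,  1.33369495e+00,
       -2.74711764e-05,  1.41818925e+00]), 'qvel': array([-0.00016689,  0.00013632,  0.00250567, -0.00074798,  0.00136205,
        0.00129213]), 'effort': array([ 5.36187552e-03, -5.56696701e+01,  3.45070481e+01,  1.16894886e-02,
       -1.59080951e-04,  3.93630046e-06]), 'ee_pos': array([0.12413748, 0.53555789, 0.23073109]), 'eef_rot': array([-3.14041781e+00, -1.52899894e-04,  2.91378630e+00]), 'wrist_force': array([ 0.29700695, -0.30948056,  0.17898239]), 'wrist_torque': array([-0.03019249, -0.02702508, -0.01257258]), 'finger_gap': 0.08553249709614932} 0.0187
scene [[-0.423, 0.674, -0.606, 1.257], [0.906, 0.316, -0.28, 0.307], [0.003, -0.667, -0.745, 0.944], [0.0, 0.0, 0.0, 1.0]] [[463.0, 0.0, 273.0], [0.0, 463.0, 210.0], [0.0, 0.0, 1.0]]
top [[0.027, -0.982, 0.185, 0.426], [-0.999, -0.023, 0.022, -0.003], [-0.017, -0.186, -0.982, 1.179], [0.0, 0.0, 0.0, 1.0]] [[457.0, 0.0, 284.0], [0.0, 457.0, 213.0], [0.0, 0.0, 1.0]]
{'intrinsics': array([[301.37733218,   0.        , 275.50387637],
       [  0.        , 301.37733218, 205.54145586],
       [  0.        ,   0.        ,   1.        ]]), 'D': array([-0.0379548,  0.       ,  0.       ,  0.       ,  0.       ]), 'mount': array([[-5.59606206e-04, -9.56464714e-01, -2.91847457e-01,
         7.38502549e-02],
       [ 9.99999032e-01, -1.63515300e-04, -1.38157465e-03,
        -2.83324695e-04],
       [ 1.27370588e-03, -2.91847948e-01,  9.56463880e-01,
        -1.43666058e-01],
       [ 0.00000000e+00,  0.00000000e+00,  0.00000000e+00,
         1.00000000e+00]])}
```

View pics/s0.png

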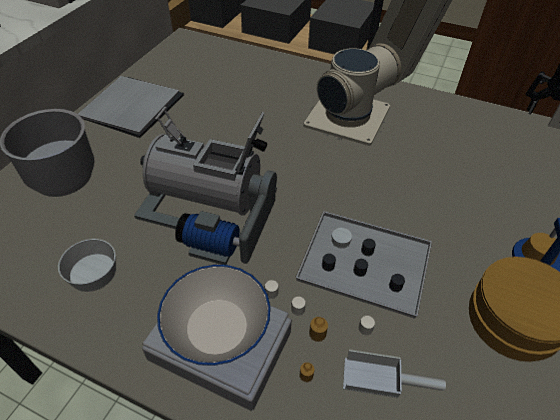

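View pics/t0.png

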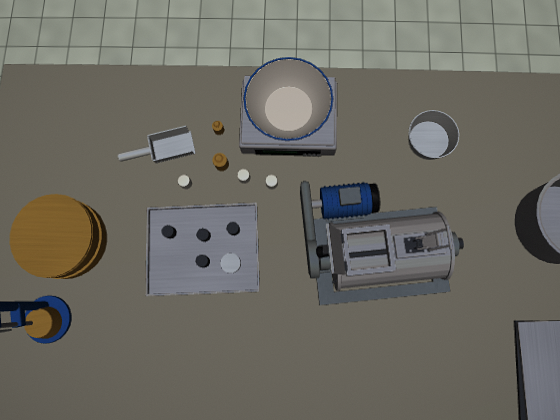

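The tray holds four dark cylinders, at top-view pixels (168,231), (203,235), (233,229) and (203,261). These fit "steel cylinders". The pale disc at (231,263) is the tin. The white look-alikes at (184,181), (243,175) and (271,181) are outside the tray, so I leave them alone. Next is an enlarged crop to confirm, plus measurements.

```bash
python3 - <<'E'
from h import *
b=cv2.imread('pics/t0.png');s=cv2.imread('pics/s0.png')
c1=cv2.resize(b[195:300,140:265],None,fx=3,fy=3,interpolation=cv2.INTER_CUBIC)
c2=cv2.resize(b[200:300,300:470],None,fx=4,fy=4,interpolation=cv2.INTER_CUBIC)
c3=cv2.resize(s[100:265,130:285],None,fx=2.4,fy=2.4,interpolation=cv2.INTER_CUBIC)
o=np.zeros((800,800,3),np.uint8); o=np.zeros((600,800,3),np.uint8)
cv2.imwrite('pics/c_mill.png',cv2.resize(b[200:300,300:470],None,fx=4.6,fy=4.6,interpolation=cv2.INTER_CUBIC))
W=np.zeros((400,760,3),np.uint8);W[:315,:375]=c1;W[:396,380:380+372]=c3[:396,:372];cv2.imwrite('pics/c_tray.png',W)
C=cam('top')
g=b[205:295,148:260].max(2)
m=(g<75).astype(np.uint8)
n,l,st,ce=cv2.connectedComponentsWithStats(m)
for i in range(1,n):
    if st[i,4]>30:
        p=ce[i]+[148,205]; print(p.round(1),st[i].tolist(),plane(C,[p],.028).round(4))
print('tray corners',plane(C,[(148,206),(257,204),(259,292),(148,295)],.014).round(3).tolist())
print('tin',plane(C,[(231,263)],.027))
E
```

```text
[148.7 243.8] [0, 4, 10, 85, 125] [[0.5551 0.3667 0.028 ]]
[232.9 228.2] [78, 17, 14, 14, 140] [[0.6007 0.1529 0.028 ]]
[168.8 231.5] [14, 20, 15, 14, 148] [[0.5883 0.3172 0.028 ]]
[203.2 234.6] [48, 23, 15, 14, 146] [[0.5823 0.2281 0.028 ]]
[202.4 260.7] [48, 50, 14, 13, 145] [[0.5157 0.2262 0.028 ]]
tray corners [[0.656, 0.381, 0.014], [0.668, 0.095, 0.014], [0.442, 0.081, 0.014], [0.426, 0.363, 0.014]]
tin [[0.51206199 0.15352517 0.027     ]]
```

View pics/c_tray.png

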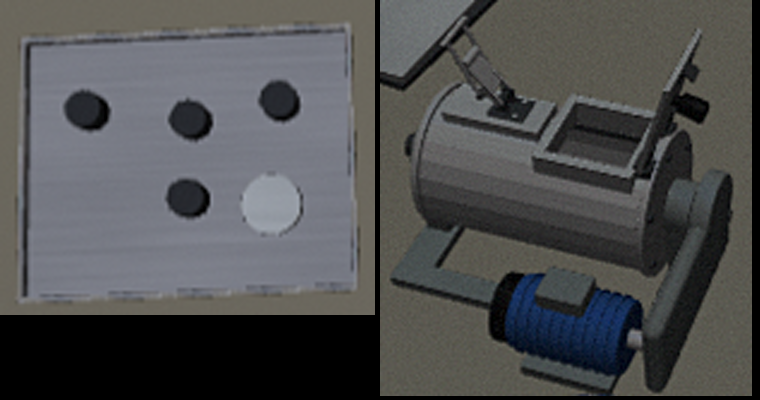

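View pics/c_mill.png

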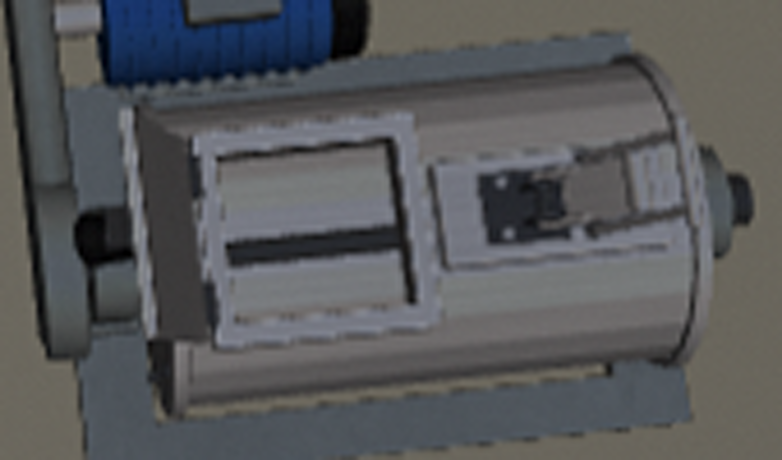

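```bash
cat >> h.py <<'E'
def go(p,yaw=None,show=True):
    s=read_state();M=R.from_euler('xyz',s['eef_rot']);d=M.inv().apply(np.array(p)-s['ee_pos'])*1000
    o=''
    if yaw is not None: o=(M.inv()*R.from_euler('xyz',[np.pi,0,yaw])).as_rotvec().round(3)
    print('tool mm',d.round(0),'rot',o)
E
python3 - <<'E'
from h import *
C=cam('top')
f=lambda q:[(300+x/4.6-.4,200+y/4.6-.4) for x,y in q]
P=plane(C,f([(195,130),(410,112),(438,325),(215,347)]),.193);Q=plane(C,f([(215,148),(390,135),(412,308),(230,325)]),.193)
print(P.round(4).tolist(),Q.round(4).tolist(),P.mean(0),Q.mean(0))
for A in(P,Q):
    u=A[0]-A[1]+A[3]-A[2]; v=A[3]-A[0]+A[2]-A[1]   # mill x ; mill y
    print(np.degrees(np.arctan2(u[1],u[0])),np.degrees(np.arctan2(v[1],v[0])),np.linalg.norm(u)/2,np.linalg.norm(v)/2)
go([.6007,.1529,.12],np.radians(180))
E
```

```text
[[0.5823, -0.1079, 0.193], [0.5934, -0.2098, 0.193], [0.4931, -0.2215, 0.193], [0.4804, -0.1177, 0.193]] [[0.5739, -0.1174, 0.193], [0.5822, -0.2002, 0.193], [0.5007, -0.2095, 0.193], [0.4907, -0.1246, 0.193]] [ 0.53731923 -0.16421862  0.193     ] [ 0.53689676 -0.1629216   0.193     ]
96.60635545466528 -173.96959890820207 0.10354424843241382 0.10170073039420378
96.1924465575236 -174.29119019733625 0.0843125294087502 0.08272955171261204
tool mm [-551. -265.  111.] rot [-0.001 -0.    -0.228]
```

Emit:
{"name": "play_rows", "arguments": {
  "deltas": [
    [0, 0, 0, 0, 0, -0.111],
    [0, 0, 0, 0, 0, -0.111],
    [0, 0, 0, 0, 0, -0.112],
    [0, 0, 0, 0, 0, 0]
  ],
  "claw": 62,
  "grip_force": 50
}}

```text
t: 0.43
ee_pos: [0.1242, 0.5357, 0.2309]
eef_rot: [-3.141, -0.0, -3.03]
wrist_force: [-0.2, -1.0, -0.5]
finger_gap: 0.062
```

```bash
python3 - <<'E'
from h import *
print(read_state()['eef_rot'],read_state()['finger_gap'])
for p in [(.6007,.1529),(.5883,.3172),(.5823,.2281),(.5157,.2262)]: go([*p,.1],np.radians(186.1))
E
```

```text
[-3.14091268e+00 -3.97418684e-04 -3.03034020e+00] 0.061980879563436266
tool mm [-431. -433.  131.] rot [-0.001 -0.     0.005]
tool mm [-437. -269.  131.] rot [-0.001 -0.     0.005]
tool mm [-421. -356.  131.] rot [-0.001 -0.     0.005]
tool mm [-355. -351.  131.] rot [-0.001 -0.     0.005]
```

Emit:
{"name": "play_rows", "arguments": {
  "deltas": [
    [-33, -22, 0, 0, 0, 0],
    [-33, -22, 0, 0, 0, 0],
    [-33, -22, 0, 0, 0, 0],
    [-33, -22, 0, 0, 0, 0],
    [-33, -22, 0, 0, 0, 0],
    [-33, -22, 0, 0, 0, 0],
    [-33, -22, 0, 0, 0, 0],
    [-33, -22, 0, 0, 0, 0]
  ]
}}

```text
t: 1.1
ee_pos: [0.4068, 0.3874, 0.2312]
eef_rot: [-3.142, -0.0, -3.04]
wrist_force: [0.2, 1.4, -0.2]
finger_gap: 0.0618
```

Emit:
{"name": "play_rows", "arguments": {
  "deltas": [
    [-33, -30, 0, 0, 0, 0],
    [-33, -30, 0, 0, 0, 0],
    [-33, -30, 0, 0, 0, 0],
    [-31, -30, 0, 0, 0, 0],
    [0, 0, 0, 0, 0, 0],
    [0, 0, 0, 0, 0, 0]
  ]
}}

```text
t: 1.6
ee_pos: [0.5406, 0.2875, 0.2302]
eef_rot: [-3.141, -0.001, -3.043]
wrist_force: [-1.1, 0.2, -0.2]
finger_gap: 0.0623
```

```bash
python3 - <<'E'
from h import *
s=read_state();C=cam('wrist',s);im=save('wrist','w1.png');print(s['ee_pos'],s['t'])
m=(im.max(2)<60).astype(np.uint8)
m=cv2.morphologyEx(m,cv2.MORPH_OPEN,np.ones((5,5)))
n,l,st,ce=cv2.connectedComponentsWithStats(m)
for i in range(1,n):
    if st[i,4]>150: print(ce[i].round(1),st[i].tolist(),plane(C,[ce[i]],.025).round(4))
print(proj(C,[(.6007,.1529,.037),(.5883,.3172,.037),(.5823,.2281,.037),(.5157,.2262,.037)]).round(0).tolist())
E
```

```text
[0.54063914 0.28749367 0.23020904] 1.6
[ 10.1 179.7] [0, 137, 23, 83, 528] [[ 0.5718 -0.0354  0.025 ]]
[  9.6 254.1] [0, 187, 29, 114, 1873] [[ 0.6739 -0.0528  0.025 ]]
[171.4 210.7] [161, 203, 19, 19, 218] [[0.5917 0.1637 0.025 ]]
[271.  363.5] [0, 252, 560, 168, 48492] [[0.8125 0.3068 0.025 ]]
[[159.0, 220.0], [297.0, 223.0], [223.0, 211.0], [224.0, 155.0]]
```

View pics/w1.png

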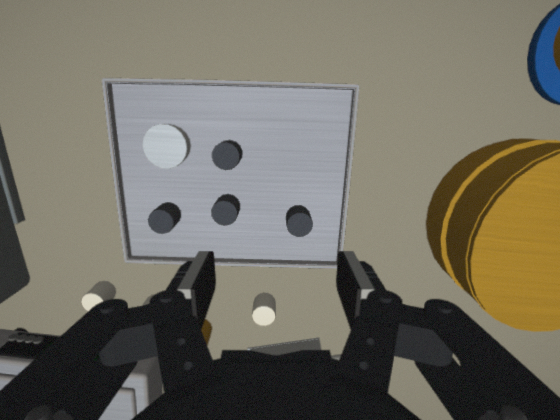

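The wrist view shows the four cylinder tops at about (161,220), (224,210), (299,222) and (227,154). They match the predicted positions within about 3 px, and the tin is at (165,146). Starting with the leftmost in world y.

```bash
python3 - <<'E'
from h import *
go([.589,.3172,.008],np.radians(186.1))
E
```

```text
tool mm [-52.  24. 222.] rot [-0.    -0.001 -0.005]
```

Emit:
{"name": "play_rows", "arguments": {
  "deltas": [
    [-26, 12, 20, 0, 0, 0],
    [-26, 12, 30, 0, 0, 0],
    [0, 0, 40, 0, 0, 0],
    [0, 0, 40, 0, 0, 0],
    [0, 0, 40, 0, 0, 0],
    [0, 0, 32, 0, 0, 0],
    [0, 0, 20, 0, 0, 0],
    [0, 0, 0, 0, 0, 0]
  ]
}}

```text
t: 2.32
ee_pos: [0.5843, 0.319, 0.0046]
eef_rot: [-3.14, -0.008, -3.035]
wrist_force: [-0.2, -0.2, 0.2]
finger_gap: 0.062
```

Emit:
{"name": "play_rows", "arguments": {
  "deltas": [
    [0, 0, 0, 0, 0, 0],
    [0, 0, 0, 0, 0, 0],
    [0, 0, 0, 0, 0, 0],
    [0, 0, 0, 0, 0, 0]
  ],
  "claw": 10
}}

```text
t: 2.65
ee_pos: [0.5892, 0.3196, 0.0119]
eef_rot: [3.14, 0.004, -3.035]
wrist_force: [-1.9, 2.0, 7.6]
finger_gap: 0.0302
```

```bash
python3 - <<'E'
from h import *
print(read_state()['finger_gap'])
go([.537,-.1635,.26],np.radians(186.1))
E
```

```text
0.030241334458861343
tool mm [ 102. -474. -249.] rot [ 0.001  0.004 -0.   ]
```

Emit:
{"name": "play_rows", "arguments": {
  "deltas": [
    [0, 0, -30, 0, 0, 0],
    [0, 0, -40, 0, 0, 0],
    [9, -10, -38, 0, 0, 0],
    [9, -15, -38, 0, 0, 0],
    [9, -20, -35, 0, 0, 0],
    [9, -20, -35, 0, 0, 0],
    [9, -20, -35, 0, 0, 0],
    [9, -20, -35, 0, 0, 0]
  ],
  "grip_force": 60
}}

```text
t: 3.32
ee_pos: [0.5447, 0.2076, 0.2981]
eef_rot: [3.141, 0.002, -3.035]
wrist_force: [1.1, 0.3, -2.1]
finger_gap: 0.0303
```

Emit:
{"name": "play_rows", "arguments": {
  "deltas": [
    [6, -20, -32, 0, 0, 0],
    [6, -35, -10, 0, 0, 0],
    [6, -38, 0, 0, 0, 0],
    [6, -38, 0, 0, 0, 0],
    [6, -38, 0, 0, 0, 0],
    [6, -38, 0, 0, 0, 0],
    [6, -38, 0, 0, 0, 0],
    [6, -38, 0, 0, 0, 0]
  ]
}}

```text
t: 3.98
ee_pos: [0.5271, -0.0795, 0.3383]
eef_rot: [-3.141, 0.002, -3.036]
wrist_force: [1.0, 0.2, -2.9]
finger_gap: 0.0303
```

```bash
python3 - <<'E'
from h import *
print(read_state()['finger_gap'],read_state()['qpos'].round(2))
go([.537,-.1635,.335],np.radians(186.1))
E
```

```text
0.03026247999211556 [-0.31  0.22  0.24  1.59 -0.   -0.41]
tool mm [ -1. -85.   3.] rot [-0.001  0.002 -0.   ]
```

Emit:
{"name": "play_rows", "arguments": {
  "deltas": [
    [0, -30, 0, 0, 0, 0],
    [0, -30, 0, 0, 0, 0],
    [0, -25, 0, 0, 0, 0],
    [0, 0, 0, 0, 0, 0],
    [0, 0, 0, 0, 0, 0]
  ]
}}

```text
t: 4.4
ee_pos: [0.5367, -0.1635, 0.3375]
eef_rot: [-3.142, 0.0, -3.038]
wrist_force: [0.3, -0.0, -2.6]
finger_gap: 0.0304
```

```bash
python3 - <<'E'
from h import *
s=read_state();C=cam('wrist',s);im=save('wrist','w2.png');print(s['ee_pos'],s['t'])
save('scene','s2.png')
E
```

```text
[ 0.53668152 -0.16351639  0.33747169] 4.4
```

View pics/w2.png

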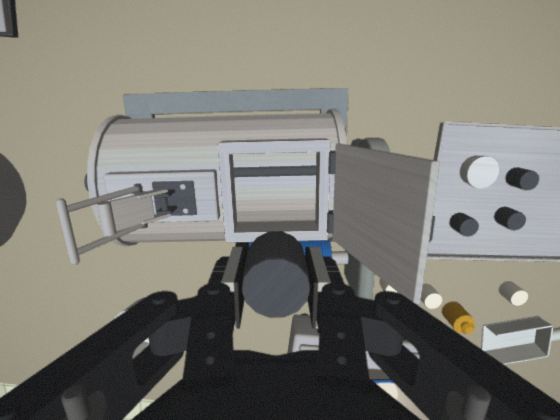

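```bash
python3 - <<'E'
from h import *
C=cam('wrist'); im=cv2.imread('pics/w2.png')
cv2.imwrite('pics/c_w2.png',cv2.resize(im[125:275,40:350],None,fx=2.5,fy=2.5,interpolation=cv2.INTER_CUBIC))
Q=plane(C,[(231,153),(318,152),(318,231),(233,233)],.193)  # inner corners
print(Q.round(4).tolist(),Q.mean(0))
u=Q[1]-Q[0]+Q[2]-Q[3];v=Q[0]-Q[3]+Q[1]-Q[2];print(np.degrees(np.arctan2(u[1],u[0])),np.degrees(np.arctan2(v[1],v[0])),np.linalg.norm(u)/2,np.linalg.norm(v)/2)
E
```

```text
[[0.5032, -0.2088, 0.193], [0.4935, -0.1266, 0.193], [0.5733, -0.1149, 0.193], [0.5847, -0.2016, 0.193]] [ 0.5386787  -0.16298041  0.193     ]
97.11838498850895 -173.30571409946418 0.08512524665197758 0.0812248502244854
```

View pics/c_w2.png

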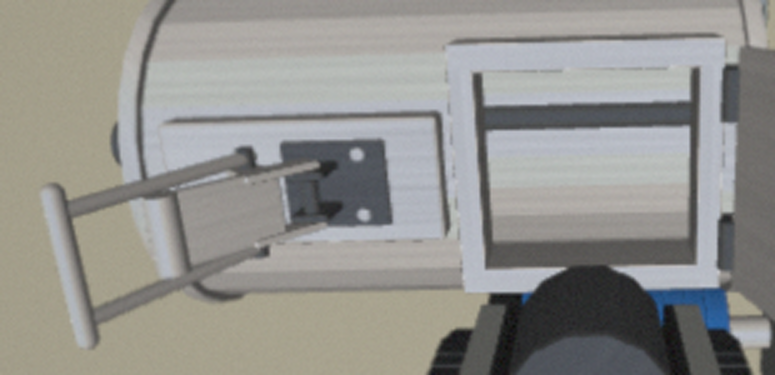

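Emit:
{"name": "play_rows", "arguments": {
  "deltas": [
    [-1, 0, 30, 0, 0, 0],
    [0, 0, 35, 0, 0, 0],
    [0, 0, 35, 0, 0, 0],
    [0, 0, 25, 0, 0, 0],
    [0, 0, 15, 0, 0, 0],
    [0, 0, 0, 0, 0, 0],
    [0, 0, 0, 0, 0, 0],
    [0, 0, 0, 0, 0, 0]
  ]
}}

```text
t: 5.17
ee_pos: [0.5386, -0.1618, 0.1989]
eef_rot: [-3.14, 0.002, -3.034]
wrist_force: [-0.2, 0.5, -2.0]
finger_gap: 0.0301
```

Emit:
{"name": "play_rows", "arguments": {
  "deltas": [
    [0, 0, 0, 0, 0, 0],
    [0, 0, 0, 0, 0, 0],
    [0, 0, 0, 0, 0, 0],
    [0, 0, -25, 0, 0, 0],
    [0, 0, -35, 0, 0, 0],
    [0, 0, -40, 0, 0, 0],
    [0, 0, -35, 0, 0, 0],
    [0, 10, -5, 0, 0, 0]
  ],
  "claw": 50
}}

```text
t: 5.83
ee_pos: [0.538, -0.1538, 0.3436]
eef_rot: [-3.137, 0.008, -3.037]
wrist_force: [0.7, 0.5, 0.6]
finger_gap: 0.05
```

```bash
python3 - <<'E'
from h import *
s=read_state();C=cam('top');b=save('top','t1.png');print(s['t'],s['ee_pos'])
g=b[200:300,150:262].max(2)
n,l,st,ce=cv2.connectedComponentsWithStats((g<75).astype(np.uint8))
for i in range(1,n):
    if st[i,4]>90:
        p=ce[i]+[150,200]; q=plane(C,[p],.028)[0];print(p.round(1),st[i].tolist(),q.round(4)); go([q[0],q[1],.15],np.radians(186.4))
E
```

```text
5.8333 [ 0.53799641 -0.15377709  0.34362705]
[232.9 228.2] [76, 22, 14, 14, 142] [0.6008 0.1527 0.028 ]
tool mm [-94. 297. 192.] rot [-0.003  0.007 -0.006]
[203.3 234.6] [46, 28, 15, 14, 148] [0.5823 0.2279 0.028 ]
tool mm [-83. 373. 191.] rot [-0.003  0.007 -0.006]
[202.3 260.7] [45, 55, 15, 13, 147] [0.5158 0.2265 0.028 ]
tool mm [-17. 379. 191.] rot [-0.003  0.007 -0.006]
```

Emit:
{"name": "play_rows", "arguments": {
  "deltas": [
    [-10, 40, 0, 0, 0, 0],
    [-10, 41, 0, 0, 0, 0],
    [-10, 41, 0, 0, 0, 0],
    [-10, 41, 0, 0, 0, 0],
    [-10, 41, 0, 0, 0, 0],
    [-10, 41, 0, 0, 0, 0],
    [-10, 36, 20, 0, 0, 0],
    [-10, 33, 23, 0, 0, 0]
  ],
  "claw": 60
}}

```text
t: 6.55
ee_pos: [0.583, 0.1676, 0.2946]
eef_rot: [3.141, 0.003, -3.035]
wrist_force: [0.9, -0.1, -0.1]
finger_gap: 0.0601
```

Emit:
{"name": "play_rows", "arguments": {
  "deltas": [
    [-2, 30, 28, 0, 0, 0],
    [-2, 29, 28, 0, 0, 0],
    [0, 0, 40, 0, 0, 0],
    [0, 0, 40, 0, 0, 0],
    [0, 0, 40, 0, 0, 0],
    [0, 0, 40, 0, 0, 0],
    [0, 0, 0, 0, 0, 0],
    [0, 0, 0, 0, 0, 0]
  ]
}}

```text
t: 7.22
ee_pos: [0.5791, 0.2238, 0.077]
eef_rot: [-3.141, -0.005, -3.035]
wrist_force: [0.4, 0.1, 1.6]
finger_gap: 0.0601
```

```bash
python3 - <<'E'
from h import *
go([.583,.228,.008],np.radians(186.3))
E
```

```text
tool mm [-5.  4. 69.] rot [-0.001 -0.005 -0.004]
```

Emit:
{"name": "play_rows", "arguments": {
  "deltas": [
    [-4, 4, 25, 0, 0, 0],
    [0, 0, 30, 0, 0, 0],
    [0, 0, 14, 0, 0, 0],
    [0, 0, 0, 0, 0, 0],
    [0, 0, 0, 0, 0, 0]
  ]
}}

```text
t: 7.63
ee_pos: [0.5853, 0.2288, 0.0117]
eef_rot: [3.141, 0.002, -3.036]
wrist_force: [-0.2, 0.7, 0.6]
finger_gap: 0.0602
```

Emit:
{"name": "play_rows", "arguments": {
  "deltas": [
    [0, 0, 0, 0, 0, 0],
    [0, 0, 0, 0, 0, 0],
    [0, 0, 0, 0, 0, 0],
    [0, 0, 0, 0, 0, 0],
    [0, 0, -30, 0, 0, 0],
    [0, 0, -40, 0, 0, 0],
    [0, 0, -40, 0, 0, 0],
    [0, 0, 0, 0, 0, 0]
  ],
  "claw": 10
}}

```text
t: 8.3
ee_pos: [0.5874, 0.2295, 0.1287]
eef_rot: [3.14, 0.013, -3.035]
wrist_force: [0.7, 1.5, -1.5]
finger_gap: 0.0303
```

```bash
python3 - <<'E'
from h import *
print(read_state()['finger_gap'])
go([.538,-.163,.34],np.radians(186.3))
E
```

```text
0.030262314089658526
tool mm [  88. -385. -213.] rot [ 0.002  0.013 -0.004]
```

Emit:
{"name": "play_rows", "arguments": {
  "deltas": [
    [6, -10, -38, 0, 0, 0],
    [6, -12, -38, 0, 0, 0],
    [6, -14, -37, 0, 0, 0],
    [8, -18, -36, 0, 0, 0],
    [8, -20, -35, 0, 0, 0],
    [8, -20, -35, 0, 0, 0],
    [6, -36, 0, 0, 0, 0],
    [6, -38, 0, 0, 0, 0]
  ]
}}

```text
t: 8.97
ee_pos: [0.5481, 0.0554, 0.3419]
eef_rot: [-3.141, 0.006, -3.033]
wrist_force: [0.2, -0.9, -2.3]
finger_gap: 0.0302
```

Emit:
{"name": "play_rows", "arguments": {
  "deltas": [
    [6, -39, 0, 0, 0, 0],
    [6, -39, 0, 0, 0, 0],
    [6, -39, 0, 0, 0, 0],
    [6, -38, 0, 0, 0, 0],
    [5, -36, 0, 0, 0, 0],
    [3, -27, 0, 0, 0, 0],
    [0, 0, 0, 0, 0, 0],
    [0, 0, 0, 0, 0, 0]
  ]
}}

```text
t: 9.63
ee_pos: [0.5391, -0.1659, 0.3387]
eef_rot: [-3.142, 0.0, -3.038]
wrist_force: [0.1, -1.0, -1.9]
finger_gap: 0.03
```

```bash
python3 - <<'E'
from h import *
print(read_state()['finger_gap'])
go([.538,-.163,.20],np.radians(186.3))
E
```

```text
0.02996517327527318
tool mm [  1.   3. 139.] rot [-0.     0.    -0.007]
```

Emit:
{"name": "play_rows", "arguments": {
  "deltas": [
    [1, 3, 30, 0, 0, 0],
    [0, 0, 35, 0, 0, 0],
    [0, 0, 35, 0, 0, 0],
    [0, 0, 25, 0, 0, 0],
    [0, 0, 14, 0, 0, 0],
    [0, 0, 0, 0, 0, 0],
    [0, 0, 0, 0, 0, 0],
    [0, 0, 0, 0, 0, 0]
  ]
}}

```text
t: 10.3
ee_pos: [0.5388, -0.1611, 0.2012]
eef_rot: [-3.14, 0.002, -3.035]
wrist_force: [-0.5, 0.0, -1.5]
finger_gap: 0.0301
```

Emit:
{"name": "play_rows", "arguments": {
  "deltas": [
    [0, 0, 0, 0, 0, 0],
    [0, 0, 0, 0, 0, 0],
    [0, 0, 0, 0, 0, 0],
    [0, 0, -25, 0, 0, 0],
    [0, 0, -35, 0, 0, 0],
    [0, 0, -40, 0, 0, 0],
    [0, 0, -38, 0, 0, 0],
    [0, 10, -5, 0, 0, 0]
  ],
  "claw": 50
}}

```text
t: 10.97
ee_pos: [0.5381, -0.1529, 0.3493]
eef_rot: [-3.136, 0.008, -3.037]
wrist_force: [1.3, -0.8, 0.6]
finger_gap: 0.0497
```

```bash
cat > t.py <<'E'
from h import *
import sys
s=read_state();C=cam('top');b=save('top',sys.argv[1]);print(s['t'],s['ee_pos'],s['finger_gap'])
g=b[200:300,150:262].max(2)
n,l,st,ce=cv2.connectedComponentsWithStats((g<75).astype(np.uint8))
for i in range(1,n):
    if st[i,4]>90:
        p=ce[i]+[150,200]; q=plane(C,[p],.028)[0];print(p.round(1),st[i].tolist(),q.round(4)); go([q[0]+.001,q[1],.008],np.radians(186.3))
E
python3 t.py t2.png
```

```text
10.9667 [ 0.53809778 -0.15293675  0.34934966] 0.04966707641471386
[232.9 228.2] [76, 22, 14, 14, 143] [0.6008 0.1529 0.028 ]
tool mm [-93. 297. 339.] rot [-0.004  0.007 -0.004]
[202.3 260.7] [45, 55, 15, 13, 147] [0.5158 0.2265 0.028 ]
tool mm [-16. 379. 338.] rot [-0.004  0.007 -0.004]
```

Emit:
{"name": "play_rows", "arguments": {
  "deltas": [
    [-11, 38, 0, 0, 0, 0],
    [-12, 38, 0, 0, 0, 0],
    [-12, 38, 0, 0, 0, 0],
    [-12, 38, 0, 0, 0, 0],
    [-12, 38, 0, 0, 0, 0],
    [-12, 36, 10, 0, 0, 0],
    [-11, 33, 20, 0, 0, 0],
    [-11, 30, 25, 0, 0, 0]
  ],
  "claw": 60
}}

```text
t: 11.68
ee_pos: [0.5993, 0.148, 0.2875]
eef_rot: [3.141, 0.002, -3.034]
wrist_force: [1.1, 0.1, -0.4]
finger_gap: 0.06
```

Emit:
{"name": "play_rows", "arguments": {
  "deltas": [
    [0, 8, 35, 0, 0, 0],
    [0, 0, 40, 0, 0, 0],
    [0, 0, 40, 0, 0, 0],
    [0, 0, 40, 0, 0, 0],
    [0, 0, 40, 0, 0, 0],
    [0, 0, 20, 0, 0, 0],
    [0, 0, 0, 0, 0, 0],
    [0, 0, 0, 0, 0, 0]
  ]
}}

```text
t: 12.35
ee_pos: [0.5974, 0.1535, 0.0716]
eef_rot: [-3.142, -0.003, -3.035]
wrist_force: [0.3, -0.9, 0.5]
finger_gap: 0.06
```

```bash
python3 - <<'E'
from h import *
go([.6018,.1529,.008],np.radians(186.3))
E
```

```text
tool mm [-4. -1. 64.] rot [-0.    -0.003 -0.004]
```

Emit:
{"name": "play_rows", "arguments": {
  "deltas": [
    [-4, -1, 25, 0, 0, 0],
    [0, 0, 28, 0, 0, 0],
    [0, 0, 12, 0, 0, 0],
    [0, 0, 0, 0, 0, 0],
    [0, 0, 0, 0, 0, 0]
  ]
}}

```text
t: 12.77
ee_pos: [0.6031, 0.1531, 0.0091]
eef_rot: [-3.142, 0.002, -3.035]
wrist_force: [-0.1, 0.7, 0.1]
finger_gap: 0.0597
```

Emit:
{"name": "play_rows", "arguments": {
  "deltas": [
    [0, 0, 0, 0, 0, 0],
    [0, 0, 0, 0, 0, 0],
    [0, 0, 0, 0, 0, 0],
    [0, 0, 0, 0, 0, 0],
    [0, 0, -30, 0, 0, 0],
    [0, 0, -40, 0, 0, 0],
    [0, 0, -40, 0, 0, 0],
    [0, 0, 0, 0, 0, 0]
  ],
  "claw": 10
}}

```text
t: 13.43
ee_pos: [0.6055, 0.1536, 0.1264]
eef_rot: [3.142, 0.012, -3.035]
wrist_force: [1.7, 0.1, -1.3]
finger_gap: 0.0299
```

```bash
python3 - <<'E'
from h import *
print(read_state()['finger_gap'])
go([.538,-.163,.34],np.radians(186.3))
E
```

```text
0.029935651167939406
tool mm [  98. -308. -215.] rot [ 0.     0.012 -0.004]
```

Emit:
{"name": "play_rows", "arguments": {
  "deltas": [
    [8, -5, -38, 0, 0, 0],
    [8, -7, -39, 0, 0, 0],
    [8, -8, -39, 0, 0, 0],
    [8, -10, -38, 0, 0, 0],
    [8, -15, -37, 0, 0, 0],
    [8, -20, -33, 0, 0, 0],
    [7, -36, 0, 0, 0, 0],
    [7, -38, 0, 0, 0, 0]
  ]
}}

```text
t: 14.1
ee_pos: [0.5552, 0.008, 0.3446]
eef_rot: [-3.14, 0.006, -3.033]
wrist_force: [1.4, -0.1, -3.5]
finger_gap: 0.0302
```

Emit:
{"name": "play_rows", "arguments": {
  "deltas": [
    [7, -39, 0, 0, 0, 0],
    [7, -39, 0, 0, 0, 0],
    [7, -39, 0, 0, 0, 0],
    [6, -32, 0, 0, 0, 0],
    [6, -20, 0, 0, 0, 0],
    [0, 0, 0, 0, 0, 0],
    [0, 0, 0, 0, 0, 0]
  ]
}}

```text
t: 14.68
ee_pos: [0.5399, -0.1643, 0.3418]
eef_rot: [-3.142, 0.0, -3.038]
wrist_force: [0.4, 0.1, -2.2]
finger_gap: 0.0305
```

```bash
python3 - <<'E'
from h import *
print(read_state()['finger_gap'])
go([.538,-.163,.20],np.radians(186.3))
E
```

```text
0.0304529638466327
tool mm [  2.   2. 142.] rot [-0.     0.    -0.006]
```

Emit:
{"name": "play_rows", "arguments": {
  "deltas": [
    [2, 2, 32, 0, 0, 0],
    [0, 0, 36, 0, 0, 0],
    [0, 0, 35, 0, 0, 0],
    [0, 0, 25, 0, 0, 0],
    [0, 0, 14, 0, 0, 0],
    [0, 0, 0, 0, 0, 0],
    [0, 0, 0, 0, 0, 0],
    [0, 0, 0, 0, 0, 0]
  ]
}}

```text
t: 15.35
ee_pos: [0.5388, -0.161, 0.2011]
eef_rot: [-3.141, 0.002, -3.034]
wrist_force: [0.8, 0.1, -2.9]
finger_gap: 0.0302
```

Emit:
{"name": "play_rows", "arguments": {
  "deltas": [
    [0, 0, 0, 0, 0, 0],
    [0, 0, 0, 0, 0, 0],
    [0, 0, 0, 0, 0, 0],
    [0, 0, -25, 0, 0, 0],
    [0, 0, -35, 0, 0, 0],
    [0, 0, -40, 0, 0, 0],
    [0, 0, -38, 0, 0, 0],
    [0, 10, -5, 0, 0, 0]
  ],
  "claw": 50
}}

```text
t: 16.02
ee_pos: [0.5381, -0.153, 0.3494]
eef_rot: [-3.136, 0.008, -3.037]
wrist_force: [-0.1, 0.1, 1.2]
finger_gap: 0.0501
```

```bash
python3 t.py t3.png
```

```text
16.0167 [ 0.53811397 -0.15297063  0.34941716] 0.05005710151474788
[202.3 260.7] [45, 55, 15, 13, 147] [0.5158 0.2265 0.028 ]
tool mm [-16. 379. 338.] rot [-0.004  0.007 -0.004]
```

Emit:
{"name": "play_rows", "arguments": {
  "deltas": [
    [-2, 38, 0, 0, 0, 0],
    [-2, 40, 0, 0, 0, 0],
    [-2, 41, 0, 0, 0, 0],
    [-2, 41, 0, 0, 0, 0],
    [-2, 41, 0, 0, 0, 0],
    [-2, 41, 0, 0, 0, 0],
    [-2, 36, 20, 0, 0, 0],
    [-2, 34, 23, 0, 0, 0]
  ],
  "claw": 48
}}

```text
t: 16.73
ee_pos: [0.5198, 0.1625, 0.2997]
eef_rot: [3.141, 0.003, -3.035]
wrist_force: [1.5, -1.1, -0.4]
finger_gap: 0.048
```

Emit:
{"name": "play_rows", "arguments": {
  "deltas": [
    [0, 34, 23, 0, 0, 0],
    [0, 33, 23, 0, 0, 0],
    [0, 0, 40, 0, 0, 0],
    [0, 0, 40, 0, 0, 0],
    [0, 0, 40, 0, 0, 0],
    [0, 0, 40, 0, 0, 0],
    [0, 0, 0, 0, 0, 0],
    [0, 0, 0, 0, 0, 0]
  ]
}}

```text
t: 17.4
ee_pos: [0.5115, 0.2266, 0.0923]
eef_rot: [-3.141, -0.004, -3.035]
wrist_force: [1.1, 0.6, 0.6]
finger_gap: 0.0483
```

```bash
python3 t.py t4.png | head -3;python3 - <<'E'
from h import *
go([.5168,.2265,.008],np.radians(186.3))
E
```

```text
17.4 [0.51150075 0.22659512 0.09232387] 0.048345855121777366
[182.5 251.1] [13, 1, 57, 99, 1946] [0.5387 0.2784 0.028 ]
tool mm [-32.  48.  86.] rot [-0.    -0.    -0.004]
tool mm [-4. -1. 86.] rot [-0.    -0.    -0.004]
```

Emit:
{"name": "play_rows", "arguments": {
  "deltas": [
    [-4, 0, 25, 0, 0, 0],
    [0, 0, 30, 0, 0, 0],
    [0, 0, 20, 0, 0, 0],
    [0, 0, 9, 0, 0, 0],
    [0, 0, 0, 0, 0, 0],
    [0, 0, 0, 0, 0, 0]
  ]
}}

```text
t: 17.95
ee_pos: [0.5181, 0.2277, 0.0114]
eef_rot: [3.141, 0.002, -3.036]
wrist_force: [0.7, 0.4, 0.8]
finger_gap: 0.048
```

Emit:
{"name": "play_rows", "arguments": {
  "deltas": [
    [0, 0, 0, 0, 0, 0],
    [0, 0, 0, 0, 0, 0],
    [0, 0, 0, 0, 0, 0],
    [0, 0, 0, 0, 0, 0],
    [0, 0, -30, 0, 0, 0],
    [0, 0, -40, 0, 0, 0],
    [0, 0, -40, 0, 0, 0],
    [0, 0, 0, 0, 0, 0]
  ],
  "claw": 10
}}

```text
t: 18.62
ee_pos: [0.5202, 0.2285, 0.1283]
eef_rot: [3.14, 0.012, -3.035]
wrist_force: [1.7, 0.3, -2.4]
finger_gap: 0.03
```

```bash
python3 - <<'E'
from h import *
print(read_state()['finger_gap'])
go([.538,-.163,.34],np.radians(186.3))
E
```

```text
0.029963667715516215
tool mm [  21. -391. -213.] rot [ 0.002  0.012 -0.004]
```

Emit:
{"name": "play_rows", "arguments": {
  "deltas": [
    [2, -10, -38, 0, 0, 0],
    [2, -12, -38, 0, 0, 0],
    [2, -14, -37, 0, 0, 0],
    [2, -18, -36, 0, 0, 0],
    [2, -20, -36, 0, 0, 0],
    [2, -20, -36, 0, 0, 0],
    [2, -36, 0, 0, 0, 0],
    [2, -38, 0, 0, 0, 0]
  ]
}}

```text
t: 19.28
ee_pos: [0.5189, 0.0582, 0.344]
eef_rot: [-3.141, 0.006, -3.033]
wrist_force: [1.3, -0.5, -3.4]
finger_gap: 0.0304
```

Emit:
{"name": "play_rows", "arguments": {
  "deltas": [
    [2, -39, 0, 0, 0, 0],
    [2, -39, 0, 0, 0, 0],
    [2, -39, 0, 0, 0, 0],
    [2, -38, 0, 0, 0, 0],
    [1, -38, 0, 0, 0, 0],
    [1, -26, 0, 0, 0, 0],
    [0, 0, 0, 0, 0, 0],
    [0, 0, 0, 0, 0, 0]
  ]
}}

```text
t: 19.95
ee_pos: [0.5317, -0.1615, 0.3408]
eef_rot: [-3.141, 0.0, -3.038]
wrist_force: [-1.1, 0.6, -1.1]
finger_gap: 0.03
```

```bash
python3 - <<'E'
from h import *
print(read_state()['finger_gap'])
go([.538,-.163,.20],np.radians(186.3))
E
```

```text
0.029980456507138854
tool mm [ -6.  -2. 141.] rot [-0.     0.    -0.006]
```

Emit:
{"name": "play_rows", "arguments": {
  "deltas": [
    [-6, -2, 32, 0, 0, 0],
    [0, 0, 36, 0, 0, 0],
    [0, 0, 35, 0, 0, 0],
    [0, 0, 25, 0, 0, 0],
    [0, 0, 14, 0, 0, 0],
    [0, 0, 0, 0, 0, 0],
    [0, 0, 0, 0, 0, 0],
    [0, 0, 0, 0, 0, 0]
  ]
}}

```text
t: 20.62
ee_pos: [0.5388, -0.161, 0.2003]
eef_rot: [-3.14, 0.002, -3.034]
wrist_force: [-0.4, 0.8, -1.3]
finger_gap: 0.0302
```

Emit:
{"name": "play_rows", "arguments": {
  "deltas": [
    [0, 0, 0, 0, 0, 0],
    [0, 0, 0, 0, 0, 0],
    [0, 0, 0, 0, 0, 0],
    [0, 0, -25, 0, 0, 0],
    [0, 0, -35, 0, 0, 0],
    [0, 0, -40, 0, 0, 0],
    [-10, 0, -38, 0, 0, 0],
    [-20, 0, -38, 0, 0, 0]
  ],
  "claw": 50
}}

```text
t: 21.28
ee_pos: [0.566, -0.1582, 0.3773]
eef_rot: [-3.14, 0.003, -3.036]
wrist_force: [2.0, -0.9, 0.2]
finger_gap: 0.0498
```

```bash
python3 t.py t5.png; python3 - <<'E'
from h import *
s=read_state();im=save('wrist','w5.png');sc=save('scene','s5.png')
a=im[90:290,60:500];b=sc[80:270,120:300]
W=np.zeros((590,800,3),np.uint8)
x=cv2.resize(a,None,fx=1.3,fy=1.3);W[:260,:572]=x
x=cv2.resize(b,(308,325),interpolation=cv2.INTER_CUBIC);W[262:587,:308]=x
t=cv2.imread('pics/t5.png')[:,:,::-1][190:310,140:480];x=cv2.resize(t,(480,170));W[262:432,315:795]=x
cv2.imwrite('pics/c5.png',W[:,:,::-1]);print(s['ee_pos'])
E
```

```text
21.2833 [ 0.5660122  -0.15821672  0.37732018] 0.049800448540257766
[ 0.57142329 -0.1590015   0.38492653]
```

View pics/c5.png

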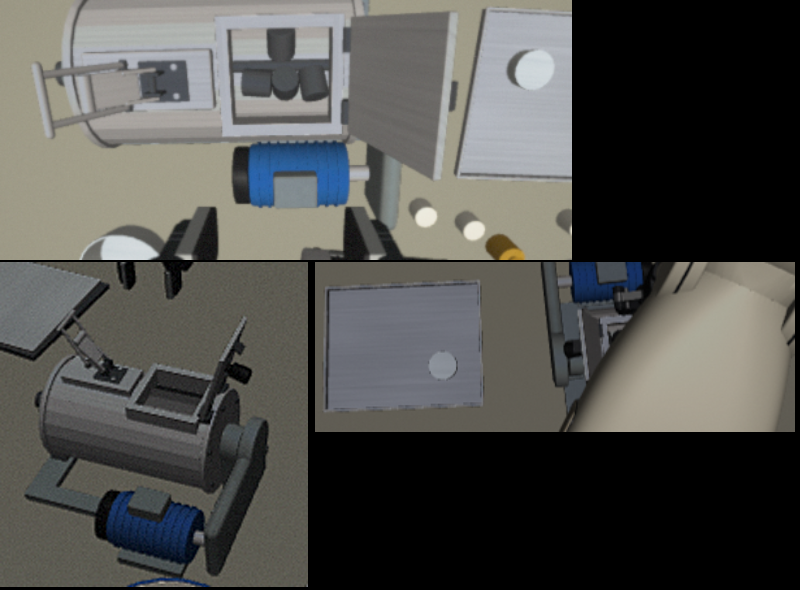

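Four dark cylinders are visible inside the drum, and the tray holds only the tin. The hatch is still open, leaning away. Next I set up the mill frame and work out the hatch and latch angles from pixel rays.

```bash
cat >> h.py <<'E'
YAW=np.radians(96.4); MX=.049
Rm=R.from_euler('z',YAW).as_matrix()
Om=np.array([.5380,-.1633,0])-Rm@[MX,0,0]
w2m=lambda p:(np.atleast_2d(p)-Om)@Rm
m2w=lambda p:np.atleast_2d(p)@Rm.T+Om
def ymplane(C,px,ym):  # intersect rays with mill plane y=ym -> mill coords
    o,d=ray(C,px); o=w2m(o)[0]; d=d@Rm; return o+d*((ym-o[1])/d[:,1])[:,None]
E
python3 - <<'E'
from h import *
s=read_state();C=cam('wrist',s);S=cam('scene')
print('Om',Om)
for px,y in[((411.5,101.5),.048),((398.5,227),-.048)]:
    q=ymplane(C,[px],y)[0]-[.112,0,.194];print(q.round(4),np.hypot(q[0],q[2]),np.arctan2(q[2],-q[0]))
# latch check from w2 image: cam pose at that time
s2=dict(ee_pos=np.array([.53668,-.16352,.33747]),eef_rot=[-3.1416,0,-3.038]);C2=cam('wrist',s2)
f=lambda x,y:(40+x/2.5,125+y/2.5)
# loop bar mid, lever tip mid, plate corners
for n,px in dict(barw=f(70,268),tip=f(168,237),tipA=f(163,198),tipB=f(175,275),barA=f(53,188),barB=f(88,343)).items():
    print(n,np.round(px,1),ymplane(C2,[px],0)[0].round(4))
# predicted features into w2 and scene
P=m2w([[-.045,0,.216],[.006,.043,.193],[-.125,0,.115+.075],[.125,0,.19]])
print(proj(C2,P).round(1).tolist(),proj(S,P).round(1).tolist())
im=cv2.imread('pics/s5.png');cv2.imwrite('pics/c6.png',cv2.resize(im[95:185,130:280],None,fx=5,fy=5,interpolation=cv2.INTER_CUBIC))
E
```

```text
Om [ 0.54346198 -0.21199463  0.        ]
[0.0023 0.048  0.1761] 0.17608385480801725 1.583784197000427
[ 0.0385 -0.048   0.0945] 0.10202822801791853 1.957638326609467
barw [ 68.  232.2] [-0.0941  0.      0.2927]
tip [107.2 219.8] [-0.08    0.      0.2676]
tipA [105.2 204.2] [-0.1046  0.      0.2256]
tipB [110. 235.] [-0.0616  0.      0.298 ]
barA [ 61.2 200.2] [-0.1559  0.      0.2109]
barB [ 75.2 262.2] [-0.0606  0.      0.3365]
[[174.2, 200.7], [230.7, 149.9], [104.4, 194.3], [352.5, 192.1]] [[185.4, 140.7], [212.6, 141.6], [158.0, 142.2], [251.0, 163.8]]
```

View pics/c6.png

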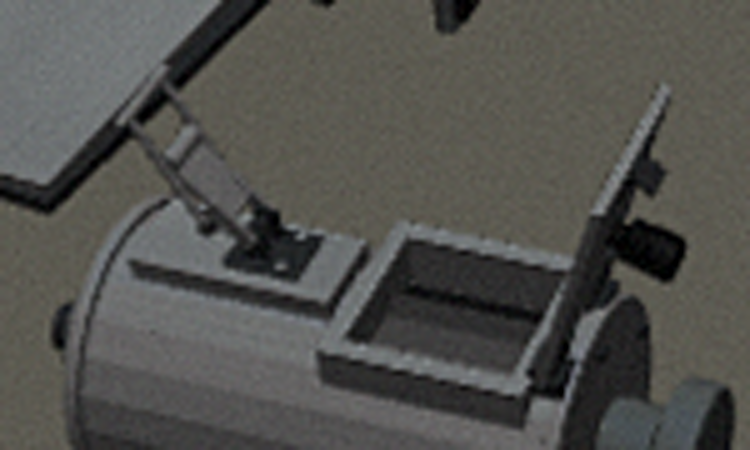

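```bash
python3 - <<'E'
from h import *
C=cam('wrist');S=cam('scene')
g=lambda x,y:(130+x/5-.4,95+y/5-.4)
for n,a,b in[('h+y',(411.5,101.5),g(665,88)),('h-y',(398.5,227),g(600,215)),('bar',(93.1,166.9),g(145,98)),('tip',(125.4,159.2),g(185,145))]:
    p,e=tri(C,a,S,b);q=w2m(p)[0];o=np.array([.112,0,.194]) if n[0]=='h' else np.array([-.045,0,.216]);r=q-o
    print(n,q.round(4),round(e,4),'rad',np.hypot(r[0],r[2]).round(4),'ang',np.arctan2(r[2],-r[0]).round(3))
print(read_state()['ee_pos'])
E
```

```text
h+y [0.1394 0.0495 0.3099] 0.0013 rad 0.1191 ang 1.803
h-y [ 0.1418 -0.0411  0.3068] 0.0016 rad 0.1167 ang 1.829
bar [-0.1038  0.0013  0.2784] 0.0048 rad 0.0857 ang 0.815
tip [-0.0884  0.0035  0.2532] 0.0049 rad 0.0572 ang 0.709
[ 0.56934751 -0.1588262   0.37693748]
```

The triangulated hatch corners fit the mill frame: radius 117–119 mm against 122, angle about 1.81. The lever is at about 0.71 with the loop folded back. To shut the hatch I'll push the knob's end from the +x side with closed fingers.

```bash
cat >> h.py <<'E'
def gm(p,yaw=186.4): print('mill tcp',w2m(read_state()['ee_pos'])[0].round(4)); go(m2w(p)[0],np.radians(yaw))
E
python3 - <<'E'
from h import *
gm([.205,0,.36]);gm([.205,0,.243])
E
```

```text
mill tcp [ 0.05   -0.0317  0.3769]
tool mm [ 33. 155.  16.] rot [-0.004  0.007 -0.005]
mill tcp [ 0.05   -0.0317  0.3769]
tool mm [ 33. 155. 133.] rot [-0.004  0.007 -0.005]
```

Emit:
{"name": "play_rows", "arguments": {
  "deltas": [
    [7, 35, 0, 0, 0, 0],
    [7, 40, 0, 0, 0, 0],
    [7, 40, 0, 0, 0, 0],
    [7, 40, 0, 0, 0, 0],
    [5, 0, 30, 0, 0, 0],
    [0, 0, 35, 0, 0, 0],
    [0, 0, 35, 0, 0, 0],
    [0, 0, 20, 0, 0, 0]
  ],
  "claw": 0
}}

```text
t: 22.1
ee_pos: [0.5157, -0.007, 0.2493]
eef_rot: [3.14, -0.004, -3.035]
wrist_force: [0.3, -0.2, -0.3]
finger_gap: -0.0001
```

Emit:
{"name": "play_rows", "arguments": {
  "deltas": [
    [0, 0, 10, 0, 0, 0],
    [0, 0, 0, 0, 0, 0],
    [0, 0, 0, 0, 0, 0]
  ]
}}

```text
t: 22.35
ee_pos: [0.518, -0.0079, 0.2437]
eef_rot: [3.142, -0.0, -3.036]
wrist_force: [1.4, -1.0, -0.1]
finger_gap: 0.0005
```

```bash
python3 - <<'E'
from h import *
gm([.180,0,.243]);gm([.068,0,.24]);print(read_state()['finger_gap'])
E
```

```text
mill tcp [0.2057 0.0026 0.2437]
tool mm [ -3. -26.   1.] rot [ 0.    -0.    -0.006]
mill tcp [0.2057 0.0026 0.2437]
tool mm [  -3. -138.    4.] rot [ 0.    -0.    -0.006]
0.00046504427899593607
```

Emit:
{"name": "play_rows", "arguments": {
  "deltas": [
    [-3, -10, 0, 0, 0, 0],
    [0, -10, 0, 0, 0, 0],
    [0, -10, 0, 0, 0, 0],
    [0, -8, 0, 0, 0, 0],
    [0, -8, 0, 0, 0, 0],
    [0, -8, 0, 0, 0, 0]
  ]
}}

```text
t: 22.85
ee_pos: [0.528, -0.0623, 0.2454]
eef_rot: [-3.141, 0.004, -3.035]
wrist_force: [1.0, 3.4, 4.4]
finger_gap: -0.0002
```

Emit:
{"name": "play_rows", "arguments": {
  "deltas": [
    [0, -9, 0, 0, 0, 0],
    [0, -9, 0, 0, 0, 0],
    [0, -9, 0, 0, 0, 0],
    [0, -9, 0, 0, 0, 0]
  ]
}}

```text
t: 23.18
ee_pos: [0.5313, -0.098, 0.2445]
eef_rot: [-3.141, 0.002, -3.036]
wrist_force: [0.3, 2.5, 1.3]
finger_gap: -0.0003
```

```bash
python3 - <<'E'
from h import *
gm([.068,0,.24]);print(read_state()['wrist_force'])
E
```

```text
mill tcp [ 0.1146 -0.0006  0.2445]
tool mm [  0. -47.   5.] rot [-0.     0.002 -0.006]
[0.34912262 2.51010005 1.29035048]
```

```bash
python3 - <<'E'
from h import *
save('scene','s7.png');im=cv2.imread('pics/s7.png');cv2.imwrite('pics/c7.png',cv2.resize(im[70:190,120:290],None,fx=4,fy=4,interpolation=cv2.INTER_CUBIC))
E
```

```text
(no output)
```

View pics/c7.png

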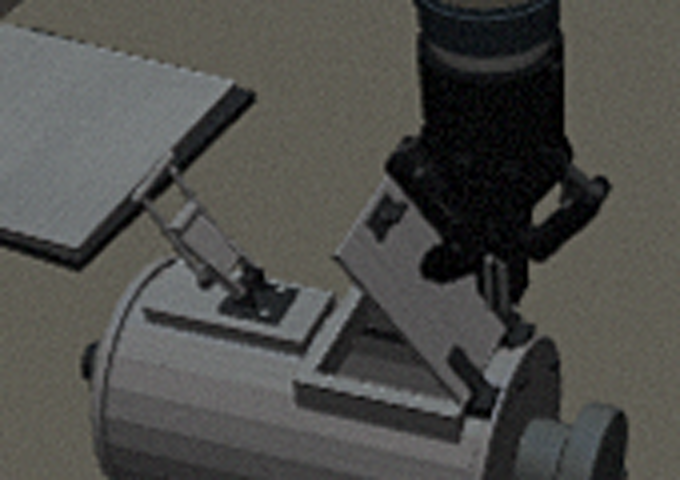

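The hatch has swung to about 0.8–1.0 rad, with the fingers behind the knob. Continuing.

Emit:
{"name": "play_rows", "arguments": {
  "deltas": [
    [0, -9, 0, 0, 0, 0],
    [0, -9, 1, 0, 0, 0],
    [0, -9, 1, 0, 0, 0],
    [0, -8, 2, 0, 0, 0],
    [0, -6, 1, 0, 0, 0],
    [0, -3, 0, 0, 0, 0],
    [0, 0, 0, 0, 0, 0]
  ]
}}

```text
t: 23.82
ee_pos: [0.5352, -0.1415, 0.238]
eef_rot: [-3.141, -0.001, -3.036]
wrist_force: [-0.7, 0.1, -0.5]
finger_gap: 0.0002
```

```bash
python3 - <<'E'
from h import *
gm([.068,0,.24]);print(read_state()['wrist_force'])
E
```

```text
mill tcp [0.071  0.0003 0.238 ]
tool mm [-0. -3. -2.] rot [-0.    -0.001 -0.006]
[-0.66829813  0.06455294 -0.50351077]
```

Emit:
{"name": "play_rows", "arguments": {
  "deltas": [
    [0, 4, -15, 0, 0, 0],
    [0, 0, -20, 0, 0, 0],
    [0, -17, 0, 0, 0, 0],
    [0, -16, 0, 0, 0, 0],
    [0, 0, 15, 0, 0, 0],
    [0, 0, 11, 0, 0, 0],
    [0, 0, 0, 0, 0, 0]
  ]
}}

```text
t: 24.4
ee_pos: [0.5377, -0.1704, 0.2451]
eef_rot: [3.141, -0.003, -3.037]
wrist_force: [0.4, 0.7, -0.7]
finger_gap: 0.0
```

Emit:
{"name": "play_rows", "arguments": {
  "deltas": [
    [0, 0, 6, 0, 0, 0],
    [0, 0, 5, 0, 0, 0],
    [0, 0, 3, 0, 0, 0],
    [0, 0, 0, 0, 0, 0]
  ]
}}

```text
t: 24.73
ee_pos: [0.5387, -0.1701, 0.2349]
eef_rot: [-3.139, 0.002, -3.035]
wrist_force: [-2.0, -2.5, 10.7]
finger_gap: 0.0001
```

```bash
python3 - <<'E'
from h import *
gm([.042,0,.235]);print(read_state()['wrist_force'])
E
```

```text
mill tcp [4.220e-02 1.000e-04 2.349e-01]
tool mm [-0. -0. -0.] rot [-0.003  0.002 -0.006]
[-1.97096487 -2.49847204 10.72786661]
```

Emit:
{"name": "play_rows", "arguments": {
  "deltas": [
    [0, 0, 4, 0, 0, 0],
    [0, 0, 0, 0, 0, 0],
    [0, 0, -20, 0, 0, 0],
    [0, 0, -38, 0, 0, 0],
    [0, 0, -40, 0, 0, 0],
    [5, -30, -20, 0, 0, 0],
    [5, -40, 0, 0, 0, 0],
    [5, -40, 0, 0, 0, 0]
  ]
}}

```text
t: 25.4
ee_pos: [0.5356, -0.281, 0.3497]
eef_rot: [-3.139, 0.003, -3.033]
wrist_force: [0.6, 0.2, -0.7]
finger_gap: 0.0001
```

Emit:
{"name": "play_rows", "arguments": {
  "deltas": [
    [5, -35, 0, 0, 0, 0],
    [10, 0, 0, 0, 0, 0],
    [0, 0, 0, 0, 0, 0],
    [0, 0, 0, 0, 0, 0]
  ],
  "claw": 26
}}

```text
t: 25.73
ee_pos: [0.5237, -0.3169, 0.3474]
eef_rot: [3.141, 0.0, -3.036]
wrist_force: [-0.0, -0.2, 1.2]
finger_gap: 0.0259
```

```bash
python3 - <<'E'
from h import *
s=read_state();im=save('wrist','w8.png');sc=save('scene','s8.png');print(s['ee_pos'],s['eef_rot'],s['t'])
print(w2m(s['ee_pos']))
W=np.zeros((600,800,3),np.uint8)
W[:400,:800]=cv2.resize(im[100:300,100:500],None,fx=2,fy=2)
W[402:600,:330]=cv2.resize(sc[98:164,130:240],None,fx=3,fy=3,interpolation=cv2.INTER_CUBIC)
W[402:600,340:640]=cv2.resize(sc[110:176,190:290],None,fx=3,fy=3,interpolation=cv2.INTER_CUBIC)
cv2.imwrite('pics/c8.png',W[:,:,::-1])
E
```

```text
[ 0.52374505 -0.31686762  0.34735017] [ 3.14122834e+00  3.91875257e-05 -3.03628327e+00] 25.7333
[[-0.10202159  0.03128413  0.34735017]]
```

View pics/c8.png

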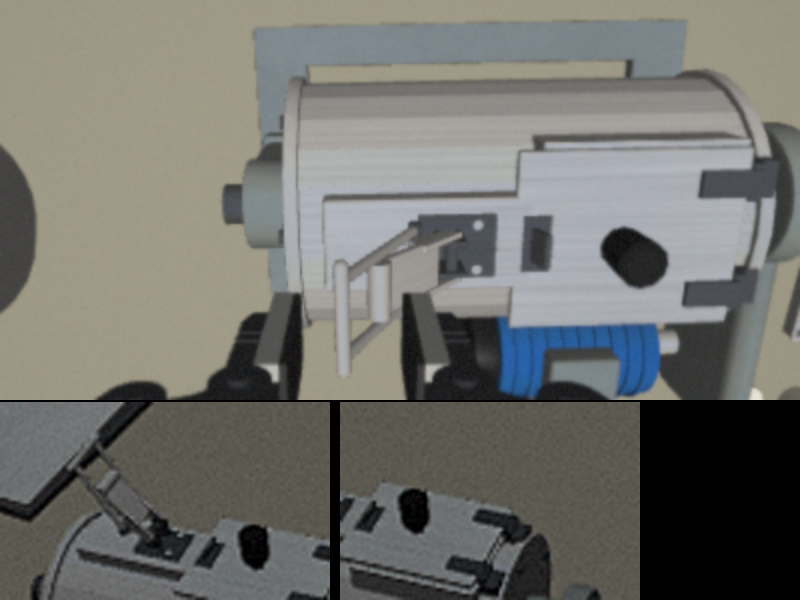

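The hatch lies shut: lid flat, knob near wrist px (417,227), keeper near (368,222). The loop bar runs from wrist px (270.5,231) to (272.5,287). Measuring it.

```bash
python3 - <<'E'
from h import *
C=cam('wrist');S=cam('scene')
A=[(270.5,231),(272.5,287)]
for z in(.27,.277,.284):
    P=w2m(plane(C,A,z));print(z,P.round(4).tolist(),np.linalg.norm(P[0]-P[1]).round(4))
for a,b in zip(A,[(163.3,110.7),(151.7,120.7)]):
    p,e=tri(C,a,S,b);print(w2m(p).round(4),round(e,4))
k=plane(C,[(368,221.5)],.214);print('keeper',w2m(k).round(4))
gm([-.102,.032,.268])
E
```

```text
0.27 [[-0.1059, 0.0162, 0.27], [-0.1047, -0.0344, 0.27]] 0.0506
0.277 [[-0.1057, 0.019, 0.277], [-0.1046, -0.03, 0.277]] 0.049
0.284 [[-0.1056, 0.0218, 0.284], [-0.1045, -0.0256, 0.284]] 0.0474
[[-0.1048  0.0196  0.2773]] 0.0021
[[-0.106  -0.0282  0.2813]] 0.0033
keeper [[-0.0113  0.0032  0.214 ]]
mill tcp [-0.1011  0.0307  0.3478]
tool mm [ 1. -1. 80.] rot [-0.     0.001 -0.005]
```

```bash
python3 - <<'E'
from h import *
s=read_state();C=cam('wrist',s);im=snapshot('wrist');cv2.imwrite('pics/w9.png',im[:,:,::-1])
g=im.max(2);m=(g<28).astype(np.uint8);m[:,:390]=0;m[:190]=0;m[260:]=0
n,l,st,ce=cv2.connectedComponentsWithStats(m)
for i in range(1,n):
    if st[i,4]>60:print(ce[i],st[i].tolist())
f=lambda x,y:(100+x/2,100+y/2)
for nme,px,z in[('knobtop',f(645,262),.235),('keeper plate L',f(523,243),.2),('keeper R',f(552,243),.213),('lid -x+y',f(521,150),.2),('lid -x-y',f(511,325),.2),('lid +x +y',f(752,148),.2),('lid+x-y',f(726,320),.2),('plate L',f(412,245),.2),('plate R',f(496,245),.2),('saddleL',f(325,197),.2)]:
    print(nme,np.round(px,1),w2m(plane(C,[px],z)).round(4))
T=cam('top')
im=save('top','t9.png');im=cv2.imread('pics/t9.png');
print(proj(T,m2w([[.042,0,.235],[-.045,0,.2],[-.01,.048,.2],[-.01,-.048,.2]])).round(1).tolist(),proj(C,m2w([[.042,0,.235],[.005,0,.203],[-.01,.048,.2],[-.01,-.048,.2]])).round(1).tolist())
E
```

```text
[408.35326087 221.77173913] [401, 214, 21, 21, 184]
knobtop [422.5 231. ] [[0.0334 0.0013 0.235 ]]
keeper plate L [361.5 221.5] [[-0.0135 -0.0019  0.2   ]]
keeper R [376.  221.5] [[-0.003   0.0028  0.213 ]]
lid -x+y [360.5 175. ] [[-0.0182  0.0468  0.2   ]]
lid -x-y [355.5 262.5] [[-0.0162 -0.0488  0.2   ]]
lid +x +y [476. 174.] [[0.0979 0.0477 0.2   ]]
lid+x-y [463. 260.] [[ 0.1017 -0.0472  0.2   ]]
plate L [306.  222.5] [[-0.0707 -0.0026  0.2   ]]
plate R [348.  222.5] [[-0.0274 -0.0029  0.2   ]]
saddleL [262.5 198.5] [[-0.115   0.0232  0.2   ]]
[[374.2, 246.2], [411.5, 244.6], [398.3, 268.3], [392.5, 224.0]] [[431.4, 232.2], [380.4, 220.7], [368.9, 173.8], [361.3, 261.8]]
```

```bash
sed -i 's/MX=.049/MX=.0565/' h.py; python3 - <<'E'
from h import *
T=cam('top');im=cv2.imread('pics/t9.png').max(2)
print(proj(T,m2w([[.042,0,.235],[.042,0,.2],[0,0,.21]])).round(1).tolist())
m=(im<32).astype(np.uint8);m[:,:355]=0;m[:,420:]=0;m[:225]=0;m[275:]=0
n,l,st,ce=cv2.connectedComponentsWithStats(m)
for i in range(1,n):
    if st[i,4]>8:print(ce[i].round(1),st[i].tolist())
C=cam('wrist');print(proj(C,m2w([[.042,0,.235],[.005,0,.203],[-.01,.048,.2],[-.01,-.048,.2]])).round(1).tolist())
gm([-.0975,.0335,.270])
E
```

```text
[[377.8, 245.9], [374.8, 247.8], [395.2, 245.6]]
[377.5 246.9] [372, 242, 12, 11, 82]
[[423.3, 232.2], [373.0, 220.6], [361.2, 173.6], [354.1, 261.7]]
mill tcp [-0.0934  0.0305  0.3479]
tool mm [ 3. -4. 78.] rot [-0.     0.001 -0.004]
```

Emit:
{"name": "play_rows", "arguments": {
  "deltas": [
    [10, -2, 20, 0, 0, 0],
    [9, -2, 25, 0, 0, 0],
    [0, 0, 20, 0, 0, 0],
    [0, 0, 13, 0, 0, 0],
    [0, 0, 0, 0, 0, 0],
    [0, 0, 0, 0, 0, 0]
  ]
}}

```text
t: 26.43
ee_pos: [0.5056, -0.322, 0.2696]
eef_rot: [3.141, -0.0, -3.034]
wrist_force: [0.4, -0.3, -0.3]
finger_gap: 0.0261
```

```bash
python3 - <<'E'
from h import *
gm([-.0975,.050,.270])
s=read_state();C=cam('wrist',s);im=save('wrist','w10.png')
print(proj(C,m2w([[-.0975,.025,.279],[-.0975,-.025,.279],[-.0975,.0195,.279],[-.0975,.039,.279]])).round(1).tolist())
W=cv2.resize(im[150:350,180:400],None,fx=3,fy=3,interpolation=cv2.INTER_CUBIC);cv2.imwrite('pics/c10.png',W[:,:,::-1])
E
```

```text
mill tcp [-0.0976  0.0499  0.2696]
tool mm [ 0.  0. -0.] rot [ 0.    -0.    -0.004]
[[277.2, 311.3], [277.5, 384.2], [277.3, 320.0], [277.1, 288.0]]
```

View pics/c10.png

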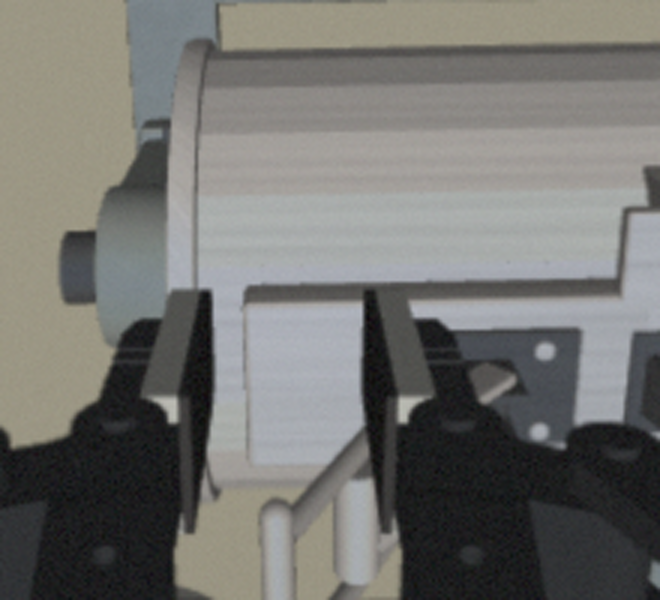

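Emit:
{"name": "play_rows", "arguments": {
  "deltas": [
    [-6, -3, 3, 0, 0, 0],
    [-6, 0, 0, 0, 0, 0],
    [-6, 0, 0, 0, 0, 0],
    [-5, 0, 0, 0, 0, 0],
    [0, 0, 0, 0, 0, 0],
    [0, 0, 0, 0, 0, 0]
  ]
}}

```text
t: 26.98
ee_pos: [0.5291, -0.3233, 0.2662]
eef_rot: [3.141, -0.0, -3.035]
wrist_force: [-0.1, 0.3, -0.3]
finger_gap: 0.0259
```

Emit:
{"name": "play_rows", "arguments": {
  "deltas": [
    [0, 0, 0, 0, 0, 0],
    [0, 0, 0, 0, 0, 0],
    [0, 0, 0, 0, 0, 0],
    [0, 0, 0, 0, 0, 0],
    [0, 0, 0, 0, 0, 0]
  ],
  "claw": 0,
  "grip_force": 30
}}

```text
t: 27.4
ee_pos: [0.5283, -0.3234, 0.2664]
eef_rot: [3.141, -0.0, -3.036]
wrist_force: [-2.1, 0.0, -0.3]
finger_gap: 0.0026
```

```bash
python3 - <<'E'
from h import *
s=read_state();print(s['finger_gap'],s['wrist_force'],s['wrist_torque'],w2m(s['ee_pos']))
im=save('wrist','w11.png')
W=cv2.resize(im[180:380,180:400],None,fx=3,fy=3,interpolation=cv2.INTER_CUBIC);cv2.imwrite('pics/c11.png',W[:,:,::-1])
E
```

```text
0.002610371643401399 [-2.09255651  0.00737301 -0.29735228] [0.02403877 0.3782443  0.02458881] [[-0.10153492  0.02746017  0.26636092]]
```

View pics/c11.png

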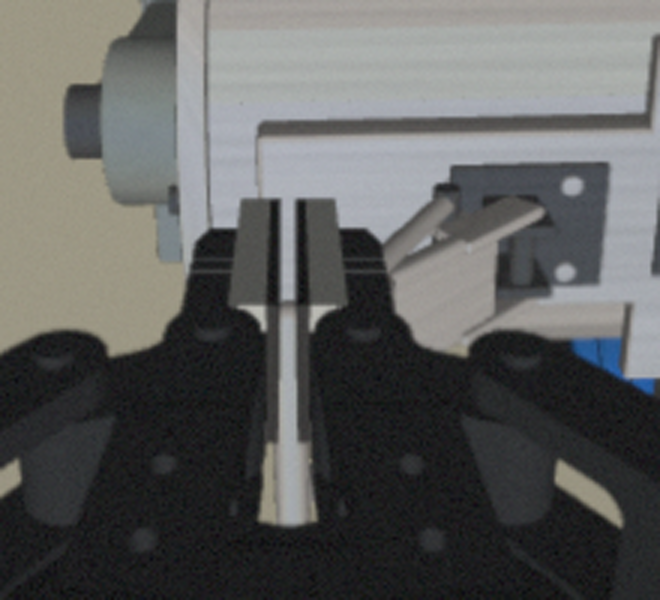

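The bar (wrist px about (276,285)) sits between the pads, but the gap of 2.6 mm suggests only its end is held. I'll re-grip a little deeper.

Emit:
{"name": "play_rows", "arguments": {
  "deltas": [
    [0, 0, 0, 0, 0, 0],
    [0, 0, 0, 0, 0, 0],
    [-2, 0, 0, 0, 0, 0],
    [0, 0, 0, 0, 0, 0],
    [0, 0, 0, 0, 0, 0]
  ],
  "claw": 14
}}

```text
t: 27.87
ee_pos: [0.5298, -0.3234, 0.2663]
eef_rot: [-3.141, -0.002, -3.036]
wrist_force: [-6.6, -1.3, 0.7]
finger_gap: 0.014
```

Emit:
{"name": "play_rows", "arguments": {
  "deltas": [
    [0, 0, 0, 0, 0, 0],
    [0, 0, 0, 0, 0, 0],
    [0, 0, 0, 0, 0, 0],
    [0, 0, 0, 0, 0, 0],
    [0, 0, 0, 0, 0, 0]
  ],
  "claw": 0,
  "grip_force": 35
}}

```text
t: 28.28
ee_pos: [0.5297, -0.323, 0.2659]
eef_rot: [3.141, -0.002, -3.036]
wrist_force: [-6.4, 0.1, -0.9]
finger_gap: 0.0021
```

```bash
python3 - <<'E'
from h import *
s=read_state();print(s['finger_gap'],s['wrist_force'],s['wrist_torque'],w2m(s['ee_pos']))
# bar position assumption: R=82.3 fold limited at x=-.1015
piv=np.array([-.045,.216]);b=np.array([-.1012,.276])
import math
r0=np.hypot(*(b-piv));be0=math.atan2(b[1]-piv[1],-(b[0]-piv[0]));print(r0,be0)
# path angles over top, radius shrinking to 62
for k in range(0,13):
    t=k/12;be=be0+(3.05-be0)*t;r=.080+(.064-.080)*min(1,t*1.3)
    lag=math.acos((.02**2+r*r-.066**2)/(2*.02*r));al=be-lag+.436
    print(k,round(be,2),round(r,4),'bar',(piv+r*np.array([-math.cos(be),math.sin(be)])).round(4),'lever',round(al,2))
E
```

```text
0.0020721012726629385 [-6.39938838  0.09421429 -0.85383647] [-0.02790453  1.45645722  0.01853358] [[-0.10127634  0.02603399  0.26589208]]
0.08220973178401693 0.8180887507398019
0 0.82 0.08 bar [-0.0997  0.2744] lever 0.55
1 1.0 0.0783 bar [-0.087  0.282] lever 0.63
2 1.19 0.0765 bar [-0.0734  0.2871] lever 0.73
3 1.38 0.0748 bar [-0.0595  0.2894] lever 0.82
4 1.56 0.0731 bar [-0.0456  0.2891] lever 0.92
5 1.75 0.0713 bar [-0.0324  0.2862] lever 1.02
6 1.93 0.0696 bar [-0.0203  0.2811] lever 1.12
7 2.12 0.0679 bar [-0.0096  0.2739] lever 1.23
8 2.31 0.0661 bar [-0.0006  0.265 ] lever 1.33
9 2.49 0.0644 bar [0.0063 0.255 ] lever 1.43
10 2.68 0.064 bar [0.0122 0.2446] lever 1.6
11 2.86 0.064 bar [0.0166 0.2335] lever 1.78
12 3.05 0.064 bar [0.0187 0.2219] lever 1.97
```

Emit:
{"name": "play_rows", "arguments": {
  "deltas": [
    [1, 3, -2, 0, 0, 0],
    [0, 6, -2, 0, 0, 0],
    [0, 7, -3, 0, 0, 0],
    [0, 7, -2, 0, 0, 0],
    [0, 7, -2, 0, 0, 0],
    [0, 0, 0, 0, 0, 0]
  ]
}}

```text
t: 28.78
ee_pos: [0.526, -0.2919, 0.2777]
eef_rot: [3.141, -0.001, -3.035]
wrist_force: [-5.8, 0.3, -2.4]
finger_gap: 0.0024
```

```bash
python3 - <<'E'
from h import *
s=read_state();print(s['finger_gap'],s['wrist_force'],s['wrist_torque'],w2m(s['ee_pos']))
im=save('wrist','w12.png');sc=save('scene','s12.png')
W=np.zeros((450,800,3),np.uint8)
W[:450,:400]=cv2.resize(im[180:405,180:380],None,fx=2,fy=2);W[:450,400:]=cv2.resize(sc[85:175,140:220],(400,450),interpolation=cv2.INTER_CUBIC);cv2.imwrite('pics/c12.png',W[:,:,::-1])
E
```

```text
0.0024156400218685935 [-5.83281809  0.26097163 -2.36280945] [ 0.07967357  1.09225205 -0.07356765] [[-0.06997213  0.02624425  0.27774109]]
```

View pics/c12.png

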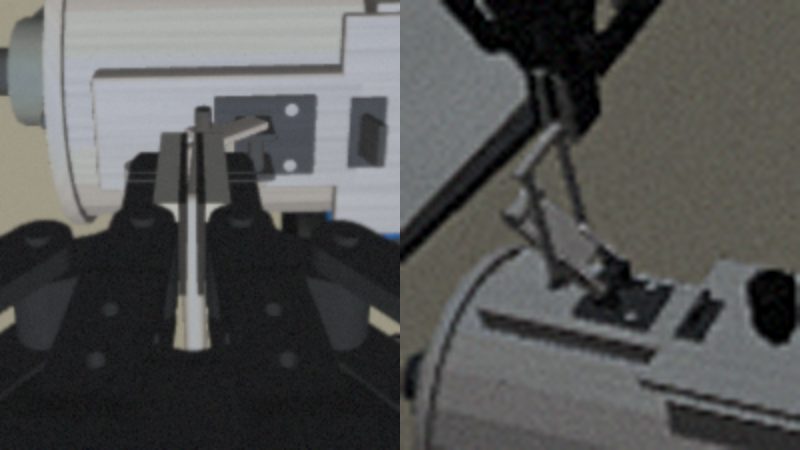

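Emit:
{"name": "play_rows", "arguments": {
  "deltas": [
    [0, 10, -1, 0, 0, 0],
    [0, 12, 0, 0, 0, 0],
    [0, 12, 2, 0, 0, 0],
    [0, 12, 5, 0, 0, 0],
    [0, 9, 7, 0, 0, 0],
    [0, 8, 8, 0, 0, 0],
    [0, 6, 9, 0, 0, 0],
    [0, 0, 0, 0, 0, 0]
  ]
}}

```text
t: 29.55
ee_pos: [0.5174, -0.2234, 0.2456]
eef_rot: [3.14, -0.004, -3.035]
wrist_force: [-8.4, -1.1, -2.5]
finger_gap: 0.0022
```

```bash
python3 - <<'E'
from h import *
s=read_state();print(s['finger_gap'],s['wrist_force'],s['wrist_torque'],w2m(s['ee_pos']))
E
```

```text
0.0022294882035960384 [-8.4275545  -1.13369228 -2.54337077] [-0.14372459  1.78476264 -0.03909185] [[-0.00094137  0.02719444  0.24561904]]
```

Emit:
{"name": "play_rows", "arguments": {
  "deltas": [
    [1, 6, 4, 0, 0, 0],
    [0, 5, 7, 0, 0, 0],
    [0, 4, 8, 0, 0, 0],
    [0, 0, 8, 0, 0, 0],
    [0, 0, 0, 0, 0, 0],
    [0, 0, 0, 0, 0, 0]
  ]
}}

```text
t: 30.05
ee_pos: [0.5152, -0.209, 0.2197]
eef_rot: [3.14, -0.003, -3.035]
wrist_force: [-8.6, 1.0, 0.3]
finger_gap: 0.0022
```

```bash
python3 - <<'E'
from h import *
s=read_state();print(s['finger_gap'],s['wrist_force'],s['wrist_torque'],w2m(s['ee_pos']))
C=cam('wrist');im=save('wrist','w13.png');save('scene','s13.png')
P=m2w([[.0145,.02,.238],[.005,0,.214],[.005,.009,.214],[.005,-.009,.214]]);print(proj(C,P).round(1).tolist(),proj(cam('scene'),P).round(1).tolist())
E
```

```text
0.0021669925138725543 [-8.64721744  1.04665652  0.30524914] [ 0.18422344  1.69867755 -0.02120489] [[0.01358152 0.02771991 0.21970656]]
[[279.0, 292.4], [262.1, 299.3], [261.8, 285.6], [262.4, 312.5]] [[207.4, 133.0], [201.4, 145.0], [203.0, 142.7], [199.9, 147.3]]
```

```bash
python3 - <<'E'
from h import *
im=cv2.imread('pics/w13.png');sc=cv2.imread('pics/s13.png')
W=np.zeros((480,800,3),np.uint8)
W[:480,:400]=cv2.resize(im[220:340,225:325],(400,480),interpolation=cv2.INTER_CUBIC);W[:480,400:]=cv2.resize(sc[100:172,170:230],(400,480),interpolation=cv2.INTER_CUBIC);cv2.imwrite('pics/c13.png',W)
E
```

```text
(no output)
```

View pics/c13.png

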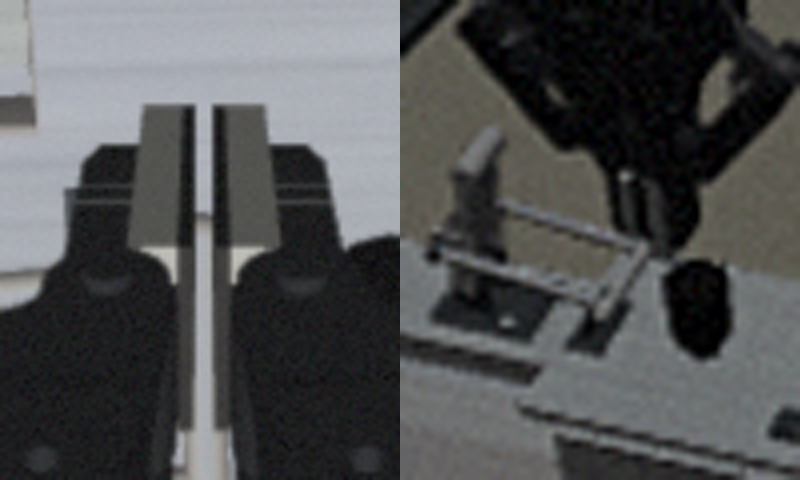

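```bash
python3 - <<'E'
from h import *
S=cam('scene')
print(ymplane(S,[(204.1-.4,142-.4)],0).round(4), ymplane(S,[(207.3,137)],.0235).round(4), ymplane(S,[(200.5,146)],-.0235).round(4))
E
```

```text
[[0.0125 0.     0.2266]] [[0.011  0.0235 0.2222]] [[ 0.0156 -0.0235  0.2325]]
```

Emit:
{"name": "play_rows", "arguments": {
  "deltas": [
    [0, 1.3, 4, 0, 0, 0],
    [0, 0, 5, 0, 0, 0],
    [0, 0, 5, 0, 0, 0],
    [0, 0, 4, 0, 0, 0],
    [0, 0, 0, 0, 0, 0],
    [0, 0, 0, 0, 0, 0]
  ]
}}

```text
t: 30.65
ee_pos: [0.5151, -0.208, 0.2018]
eef_rot: [3.14, -0.003, -3.036]
wrist_force: [-8.8, 0.6, 0.9]
finger_gap: 0.0019
```

```bash
python3 - <<'E'
from h import *
s=read_state();print(s['finger_gap'],s['wrist_force'],s['wrist_torque'],w2m(s['ee_pos']))
E
```

```text
0.0019120458513368944 [-8.83030899  0.62626401  0.9328236 ] [ 0.13593652  1.64827592 -0.08127394] [[0.0145911  0.02769637 0.2018193 ]]
```

Emit:
{"name": "play_rows", "arguments": {
  "deltas": [
    [0, 0, 0, 0, 0, 0],
    [0, 0, 0, 0, 0, 0],
    [0, 0, 0, 0, 0, 0],
    [8, 0, 0, 0, 0, 0],
    [12, 0, 0, 0, 0, 0],
    [15, 0, 0, 0, 0, 0],
    [0, 0, 0, 0, 0, 0],
    [0, 0, 0, 0, 0, 0]
  ],
  "claw": 18
}}

```text
t: 31.32
ee_pos: [0.4813, -0.2125, 0.203]
eef_rot: [-3.141, 0.002, -3.036]
wrist_force: [-0.6, -0.0, 0.7]
finger_gap: 0.0181
```

Emit:
{"name": "play_rows", "arguments": {
  "deltas": [
    [0, 0, -25, 0, 0, 0],
    [0, 0, -35, 0, 0, 0],
    [0, 0, -35, 0, 0, 0],
    [0, 0, -20, 0, 0, 0],
    [0, 0, 0, 0, 0, 0],
    [0, 0, 0, 0, 0, 0]
  ],
  "claw": 0
}}

```text
t: 31.82
ee_pos: [0.4824, -0.2126, 0.3183]
eef_rot: [-3.14, 0.003, -3.035]
wrist_force: [0.4, 0.5, -0.5]
finger_gap: -0.0001
```

```bash
python3 - <<'E'
from h import *
s=read_state();print(s['finger_gap'],s['wrist_force'],w2m(s['ee_pos']))
im=save('wrist','w14.png');sc=save('scene','s14.png')
gm([.0,0,.30])
C=cam('wrist');print(proj(C,m2w([[.0145,.025,.203],[.0145,-.025,.203],[.005,.009,.214],[.005,-.009,.214],[-.045+.0262,0,.216+.0426]])).round(1).tolist())
W=np.zeros((480,800,3),np.uint8)
W[:480,:480]=cv2.resize(im[170:290,190:310][:, :],(480,480),interpolation=cv2.INTER_CUBIC);W[:480,480:]=cv2.resize(sc[105:177,175:223],(320,480),interpolation=cv2.INTER_CUBIC);cv2.imwrite('pics/c14.png',W[:,:,::-1])
E
```

```text
-5.037240294025054e-05 [ 0.4141389   0.48399893 -0.54618552] [[0.01366279 0.06072612 0.31832864]]
mill tcp [0.0141 0.0614 0.3164]
tool mm [-62. -14.  16.] rot [ 0.001 -0.001 -0.005]
[[277.0, 238.8], [277.2, 286.2], [266.6, 260.1], [266.9, 277.6], [234.4, 297.3]]
```

Emit:
{"name": "play_rows", "arguments": {
  "deltas": [
    [-20, 3, 0, 0, 0, 0],
    [-22, 4, 0, 0, 0, 0],
    [-20, 0, 15, 0, 0, 0],
    [0, 0, 30, 0, 0, 0],
    [0, 0, 30, 0, 0, 0],
    [0, 0, 0, 0, 0, 0],
    [0, 0, 0, 0, 0, 0]
  ]
}}

```text
t: 32.5
ee_pos: [0.5416, -0.1983, 0.2407]
eef_rot: [3.139, -0.004, -3.035]
wrist_force: [-1.2, -0.1, 1.5]
finger_gap: -0.0
```

```bash
python3 - <<'E'
from h import *
gm([.02,0,.24]);print(read_state()['wrist_force'])
# check of the bar in the saved picture: brightness along columns near the bar's +y half
im=cv2.imread('pics/w14.png').astype(int).mean(2)
for r in (243,246,250,256,262): print(r,im[r,255:295:2].astype(int).tolist())
E
```

```text
mill tcp [0.0213 0.0003 0.2407]
tool mm [-0. -1.  1.] rot [ 0.003 -0.004 -0.005]
[-1.15419548 -0.06043768  1.49364336]
243 [167, 166, 176, 176, 175, 176, 149, 179, 166, 151, 176, 176, 176, 176, 176, 175, 175, 176, 176, 177]
246 [163, 165, 150, 119, 100, 102, 108, 125, 121, 83, 109, 111, 123, 123, 125, 125, 124, 171, 175, 175]
250 [163, 166, 167, 160, 86, 79, 83, 79, 80, 32, 25, 29, 69, 81, 80, 81, 79, 132, 174, 177]
256 [42, 39, 31, 49, 81, 81, 81, 81, 79, 29, 23, 24, 56, 82, 81, 83, 83, 82, 70, 68]
262 [30, 28, 31, 65, 81, 81, 78, 84, 80, 32, 26, 29, 56, 82, 80, 81, 82, 81, 33, 29]
```

Emit:
{"name": "play_rows", "arguments": {
  "deltas": [
    [0, -10, 0, 0, 0, 0],
    [0, -10, 0, 0, 0, 0],
    [0, -8, 0, 0, 0, 0],
    [0, -6, 0, 0, 0, 0],
    [0, -6, 0, 0, 0, 0]
  ]
}}

```text
t: 32.92
ee_pos: [0.5469, -0.2398, 0.2431]
eef_rot: [-3.141, 0.001, -3.036]
wrist_force: [0.9, -0.7, -0.1]
finger_gap: -0.0002
```

Emit:
{"name": "play_rows", "arguments": {
  "deltas": [
    [0, -6, 0, 0, 0, 0],
    [0, -5, 0, 0, 0, 0]
  ]
}}

```text
t: 33.08
ee_pos: [0.548, -0.2504, 0.2425]
eef_rot: [-3.141, 0.0, -3.036]
wrist_force: [-0.2, 1.7, 1.5]
finger_gap: 0.0001
```

Emit:
{"name": "play_rows", "arguments": {
  "deltas": [
    [0, -5, 0, 0, 0, 0],
    [0, -5, 0, 0, 0, 0]
  ]
}}

```text
t: 33.25
ee_pos: [0.549, -0.2594, 0.2421]
eef_rot: [3.14, -0.0, -3.035]
wrist_force: [-0.1, 5.3, -1.7]
finger_gap: 0.0002
```

```bash
python3 - <<'E'
from h import *
gm([-.06,0,.24]);print(read_state()['wrist_force'])
E
```

```text
mill tcp [-4.030e-02 -2.000e-04  2.421e-01]
tool mm [  0. -20.   2.] rot [ 0.001 -0.    -0.005]
[-0.05317881  5.31554024 -1.72911346]
```

Emit:
{"name": "play_rows", "arguments": {
  "deltas": [
    [0, -4, 0, 0, 0, 0],
    [0, -4, 0, 0, 0, 0]
  ]
}}

```text
t: 33.42
ee_pos: [0.5497, -0.2672, 0.242]
eef_rot: [3.14, -0.001, -3.035]
wrist_force: [-0.4, 5.2, -0.1]
finger_gap: 0.0001
```

Emit:
{"name": "play_rows", "arguments": {
  "deltas": [
    [0, -4, 0, 0, 0, 0],
    [0, -4, 0, 0, 0, 0]
  ]
}}

```text
t: 33.58
ee_pos: [0.5506, -0.2753, 0.2421]
eef_rot: [3.141, -0.0, -3.035]
wrist_force: [-0.5, 4.2, -0.6]
finger_gap: -0.0001
```

Emit:
{"name": "play_rows", "arguments": {
  "deltas": [
    [0, -4, 0, 0, 0, 0],
    [0, -4, 0, 0, 0, 0],
    [0, 0, 0, 0, 0, 0]
  ]
}}

```text
t: 33.83
ee_pos: [0.5517, -0.2847, 0.2423]
eef_rot: [-3.14, 0.0, -3.036]
wrist_force: [0.1, -0.2, -0.7]
finger_gap: -0.0002
```

```bash
python3 - <<'E'
from h import *
gm([-.083,0,.25]);print(read_state()['wrist_force'])
E
```

```text
mill tcp [-6.560e-02 -1.000e-04  2.423e-01]
tool mm [ -0. -17.  -8.] rot [-0.001  0.    -0.006]
[ 0.05188402 -0.23249655 -0.72795382]
```

Emit:
{"name": "play_rows", "arguments": {
  "deltas": [
    [0, -8, -4, 0, 0, 0],
    [0, -8, 0, 0, 0, 0],
    [0, 0, 8, 0, 0, 0],
    [0, 0, 8, 0, 0, 0],
    [0, 0, 6, 0, 0, 0],
    [0, 0, 3, 0, 0, 0],
    [0, 0, 2, 0, 0, 0],
    [0, 0, 0, 0, 0, 0]
  ]
}}

```text
t: 34.5
ee_pos: [0.5531, -0.2991, 0.2191]
eef_rot: [3.141, -0.0, -3.035]
wrist_force: [0.4, 0.2, -0.1]
finger_gap: 0.0
```

```bash
python3 - <<'E'
from h import *
gm([-.083,0,.25]);print(read_state()['wrist_force'])
E
```

```text
mill tcp [-8.010e-02  1.000e-04  2.191e-01]
tool mm [ -0.  -3. -31.] rot [ 0.    -0.    -0.005]
[ 0.42482309  0.15645108 -0.13819734]
```

Emit:
{"name": "play_rows", "arguments": {
  "deltas": [
    [0, 0, 2, 0, 0, 0],
    [0, 0, 2, 0, 0, 0],
    [0, 0, 1, 0, 0, 0],
    [0, 0, 0, 0, 0, 0]
  ]
}}

```text
t: 34.83
ee_pos: [0.5534, -0.2993, 0.2183]
eef_rot: [-3.138, 0.004, -3.035]
wrist_force: [-7.3, 4.7, 25.1]
finger_gap: 0.0001
```

Emit:
{"name": "play_rows", "arguments": {
  "deltas": [
    [0, 0, -20, 0, 0, 0],
    [0, 0, -38, 0, 0, 0],
    [0, 0, -40, 0, 0, 0],
    [0, 0, -40, 0, 0, 0],
    [20, 0, -35, 0, 0, 0],
    [40, 0, 0, 0, 0, 0],
    [40, 0, 0, 0, 0, 0],
    [0, 0, 0, 0, 0, 0]
  ]
}}

```text
t: 35.5
ee_pos: [0.4492, -0.3097, 0.3891]
eef_rot: [-3.14, -0.0, -3.037]
wrist_force: [-0.3, 0.6, 1.2]
finger_gap: -0.0006
```

Emit:
{"name": "play_rows", "arguments": {
  "deltas": [
    [0, 0, 0, 0, 0, 0],
    [0, 0, 0, 0, 0, 0],
    [0, 0, 0, 0, 0, 0]
  ]
}}

```text
t: 35.75
ee_pos: [0.4545, -0.31, 0.3871]
eef_rot: [3.142, 0.0, -3.035]
wrist_force: [1.3, -0.3, -1.1]
finger_gap: 0.0002
```

```bash
python3 - <<'E'
from h import *
print(read_state()['t'],read_state()['ee_pos'])
im=save('wrist','w15.png');sc=save('scene','s15.png');tp=save('top','t15.png')
C=cam('wrist');S=cam('scene');P=m2w([[-.045,0,.216],[-.095,0,.216],[.005,0,.203]]);pc=proj(C,P);print(pc.round(1).tolist(),proj(S,P).round(1).tolist())
u,v=pc.mean(0).astype(int);u=min(max(u,100),460);v=min(max(v,75),345)
W=np.zeros((600,800,3),np.uint8)
W[:300,:400]=cv2.resize(im[v-75:v+75,u-100:u+100],(400,300),interpolation=cv2.INTER_CUBIC)
W[:300,400:]=cv2.resize(sc[110:185,150:250],(400,300),interpolation=cv2.INTER_CUBIC)
W[300:,:400]=cv2.resize(sc[90:315,100:400],(400,300));W[300:,400:]=cv2.resize(tp[140:320,140:380],(400,300))
cv2.imwrite('pics/c15.png',W[:,:,::-1])
E
```

```text
35.75 [ 0.45450681 -0.30997332  0.38711908]
[[306.4, 268.9], [263.6, 269.1], [346.7, 263.3]] [[182.6, 140.1], [164.3, 135.9], [201.9, 148.5]]
```

View pics/c15.png

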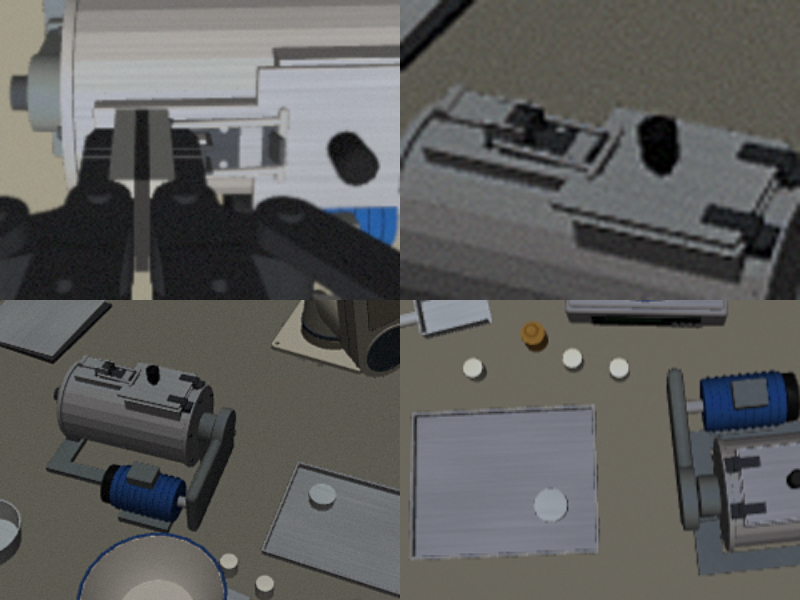

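The last view shows the lever level, the loop bar behind the keeper (scene px about (201,147)) and the hatch flat. The tray holds only the tin, and the white look-alikes and brass weights are where they were. Handing in.

```bash
python3 -c "
from rig import *
print(sign_off())"
```

```text
the job is handed in; nothing more can be done
None
```

The mill is charged and locked, and the job is handed in; the clock read 35.8 s before hand-in.

**What I did:** I dropped the four steel cylinders present into the drum. I then pushed the hatch shut by its knob, set the loop bar down behind the keeper and snapped the lever down.

**Last checks:**
- **Cylinders:** a wrist picture taken before closing showed four dark cylinders in the drum. The tray then held only the tin.
- **Latch:** the lever resisted with about 5 N, then the force fell to zero as it snapped over. Pressing it down afterwards met a firm stop at 218 mm, the height of a level handle.
- **Final view:** the hatch is flat, the bar is behind the keeper, and the bystanders I could see are where they were.

**What disagreed:**
- **Mill position:** my first mill frame was about 7 mm off along the drum. I corrected it from the lid edges and confirmed it on the knob in two cameras.
- **Loop bar:** the finger gap read only about 2 mm on the 6 mm bar, with a sideways load of 6–9 N. The grip held anyway.
- **Bar drop:** I could not see the bar clearly right after letting it go. That it had hooked was shown by the lever's resistance and the final picture.

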